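# Pack the valve service case and close it up

### The arm

A 7-joint arm with a two-finger parallel gripper is mounted at the origin on a cart in front of the work surface, level with it; the furniture and walls round the work are solid. World frame = base frame: x ahead of the robot, y to its left, z up, the work surface at z = 0. Lengths are in m, angles in rad, forces in N, time in s.
With the tool pointing down it reaches from about 0.4 to 0.85 m from the base axis. Payload 4.5 kg.
Tool frame: the origin (TCP) lies at the very end of the fingers, on their centre line; the grasp point (between the pads) lies 19 mm behind it (tcp_to_grasp is the z of the grasp point in the tool frame, in m); z points along the fingers, y is the line along which they close (so a half turn about z gives the same grasp; the last joint's range is limited). The gripper opens to 88 mm and grips with 3 to 60 N. Pads are 18 mm wide; open, the fingers measure 123 mm over their backs; the gripper's body (75 mm by 187 mm) begins 45 mm behind the grasp point.
Start: joints at [1.378, 0.689, -0.195, 1.565, 0.157, 0.902, -0.215], TCP at [0.141, -0.609, 0.239] pointing down, gripper open.
Joint ranges: [-3.01, 3.01], [-0.46, 2.08], [-1.47, 1.51], [0.13, 2.56], [-1, 4.14], [0.04, 2.09], [-2.66, 2.66]. Speed limits (rad/s): [2.57, 2.57, 3.14, 3.14, 3.14, 3.14, 3.14].

### API

Orientations are given as a unit quaternion [x, y, z, w].
In Python, from plant import * gives the robot as it stands. The module is installed in compiled form; this text tells all that it offers.
- The arm moves only by the shell command python3 -m jog 'ROWS' [OPENING] [FORCE]. ROWS is JSON, a list that holds one entry, the list of rows, each a list of 6 numbers: the shift along the tool's x, y, z in m, then the turn, a rotation vector about the tool's x, y, z in rad. In form: [[[dx, dy, dz, ax, ay, az], ...]]. A call has 1 to 12 rows; each row shifts and turns the commanded pose from where the row before left it, along the tool's axes as they then stand; what a row does not reach is not made up. A row lasts 1/8 s, in which the tool goes at most 62.5 mm and 10.7 degrees, less where a joint would pass 70% of its speed; a pose out of reach is approached as far as the arm can. A call with a gripper value outside its range is refused whole. OPENING is the finger opening in m, from 0 to 0.0881, set as the call begins (- or left out, the last holds). The fingers move at their own pace and stop on an object; FORCE is the grip in N (left out, the last holds). Time passes only in rows, so rows that do not move let the fingers close. It gives the time, the measured TCP pose, the force, the opening and the grip force at its end, in the units of the state.
- get_state(): the state, without advancing time (a new reading comes with each control period).
- snapshot(name): name is "scene" or "top" or "wrist"; returns a dict with "frame" (400x640x3 uint8, red, green, blue), "mtx" (3x3 intrinsics, pixels), "xyz" and "orientation" of the camera in the world; the wrist camera has in their place "mount" (4x4, takes a point from camera to tool coordinates, whose origin is the TCP and whose axes are the flange's). Camera axes: x right, y down, z forward; pixel columns grow to the right and rows downward; lengths in m; the calibration is good to about 2 mm. A picture is of the moment at which its call begins: read the wrist's pose just before it. There is no depth.
- finish_job(): hands the job in; it is judged then, once.
The state is a dict: "clock": time; "q": joint angles; "qd": joint speeds; "joint_torque": joint torques, N m; "tool_pos": TCP position; "eef_rot": TCP orientation; "contact_force": force on the tool from outside, world axes, zero at the start; "moment": the same for the moment, N m; "opening": opening from 0.0 (shut) to 1.0 (fully open); "finger_force": force on a finger pad.
Only numpy, scipy, OpenCV 4.12 (cv2) and the standard library are available. Lean on these libraries where they do the work, as an engineer would, in place of code of your own. Each camera call takes 0.05 s, during which the arm holds its last target. There are 200 camera calls.

### The job

Pack the open blue service case: stand every valve from the wooden block and every relay can on the desk upright in a small bore of its own, valves with the glass upward, and lay the solder spool flat in the big round well, each one fully home. Then shut the lid and, once it is fully down, fold both steel hasps flat down against the front. Leave the other things on the desk where they are.

Things in the scene. Friction and masses are not known exactly. Their poses are not given: they have to be found in the camera images.
- case: blue carrying case fixed to the desk, 135 mm deep (x), 210 mm wide (y), base 42 mm high; its front (handle, hasps) faces -x. Origin under the centre of the base, z up. A plywood deck flush with the rim has four round bores 38 mm across, 27 mm deep, at x = -33 and +19, y = +10 and +73 mm, and at x = -7, y = -60 mm a well 64 mm across, 18 mm deep. Shut, the lid's top is 104.5 mm above the desk
- bore0 (a point): centre of the floor of bore 0 (front row, y = +10 mm in the case frame), 15 mm above the desk, 27 mm below the mouth; z up. A can stands on this floor; a 14 mm square hole, 9 mm deep, in its centre takes a valve's spigot, so a seated valve's brown base rests on the floor and its origin lies 8 mm below it
- bore1 (a point): centre of the floor of bore 1 (front row, y = +73 mm in the case frame), 15 mm above the desk, 27 mm below the mouth; z up. A can stands on this floor; a 14 mm square hole, 9 mm deep, in its centre takes a valve's spigot, so a seated valve's brown base rests on the floor and its origin lies 8 mm below it
- bore2 (a point): centre of the floor of bore 2 (rear row, y = +10 mm in the case frame), 15 mm above the desk, 27 mm below the mouth; z up. A can stands on this floor; a 14 mm square hole, 9 mm deep, in its centre takes a valve's spigot, so a seated valve's brown base rests on the floor and its origin lies 8 mm below it
- bore3 (a point): centre of the floor of bore 3 (rear row, y = +73 mm in the case frame), 15 mm above the desk, 27 mm below the mouth; z up. A can stands on this floor; a 14 mm square hole, 9 mm deep, in its centre takes a valve's spigot, so a seated valve's brown base rests on the floor and its origin lies 8 mm below it
- well (a point): centre of the floor of the round well for the solder spool, 24 mm above the desk, 18 mm below the mouth; z up
- lid (a joint): the lid, a shell 135 x 210 x 62 mm (58 mm deep inside), hinged along the case's y on the base's rear upper edge (case frame x = +67.5, z = 42.5 mm). Value in rad: 0 = shut, grows as its front edge rises; starts open at 1.65 to 1.9, stops at 2.0. Stiff hinge: it stays where it is left; about 2 to 5 N at the handle moves it
- lid_handle (a point): middle of the lid's handle: a round black bar 11 mm thick, 68 mm long, along the case's y, on two steel arms, its axis 36 mm off the lid's front face. Lid shut, it lies at x = -103.5, y = 0, z = 94.5 mm in the case frame; it swings about the lid's hinge line on a radius of 179 mm
- hasp_l (a joint): the left (seen by the robot) hasp (y = +74 mm in the case frame): a steel strap 26 mm wide, 76 mm long, 3 mm thick, hinged along y on the lid's front face 42 mm above its lower edge. Value in rad: 0 = folded flat down against the front, its slot over the base's staple (closed); 1.57 = straight out from the lid's front; stops at 0 and 1.7. It stays where it is left (0.03 N m); starts at 1.1 to 1.5
- hasp_r (a joint): the right (seen by the robot) hasp (y = -74 mm in the case frame): a steel strap 26 mm wide, 76 mm long, 3 mm thick, hinged along y on the lid's front face 42 mm above its lower edge. Value in rad: 0 = folded flat down against the front, its slot over the base's staple (closed); 1.57 = straight out from the lid's front; stops at 0 and 1.7. It stays where it is left (0.03 N m); starts at 1.1 to 1.5
- hasp_l_mid (a point): point on the outer face of the left hasp, 26 mm from its hinge, a good place to push. With lid and hasp closed it is at x = -73.5, y = +74, z = 58.5 mm in the case frame
- hasp_r_mid (a point): the same point on the right hasp; closed it is at x = -73.5, y = -74, z = 58.5 mm in the case frame
- valve_block: light wooden block fixed to the desk, 56 x 196 x 22 mm (x, y, z), origin under its centre; three holes 13 mm across, 16 mm deep, at x = 0, y = -66, 0, +66 mm. A valve standing in it has its spigot in a hole and its brown base on the block's top, so its origin is 14 mm above the desk
- valve_a: octal radio valve, 90 mm tall, 40 g: clear glass (29 mm across, from 32 mm up) on a brown base (31 mm across, 8 to 32 mm up), with a central spigot 8 mm across and 8 mm long under it. Origin at the spigot's lower end, z along its axis, up. Starts standing in a hole of the valve block, or is absent
- valve_b: octal radio valve, 90 mm tall, 40 g: clear glass (29 mm across, from 32 mm up) on a brown base (31 mm across, 8 to 32 mm up), with a central spigot 8 mm across and 8 mm long under it. Origin at the spigot's lower end, z along its axis, up. Starts standing in a hole of the valve block, or is absent
- valve_c: octal radio valve, 90 mm tall, 40 g: clear glass (29 mm across, from 32 mm up) on a brown base (31 mm across, 8 to 32 mm up), with a central spigot 8 mm across and 8 mm long under it. Origin at the spigot's lower end, z along its axis, up. Starts standing in a hole of the valve block, or is absent
- can_a: plug-in relay in a grey cylindrical can with a blue band, 34 mm across, 62 mm tall, 60 g, flat ended. Origin at the centre of its underside, z up. Starts standing loose on the desk, or is absent
- can_b: plug-in relay in a grey cylindrical can with a blue band, 34 mm across, 62 mm tall, 60 g, flat ended. Origin at the centre of its underside, z up. Starts standing loose on the desk, or is absent
- spool: spool of solder: blue flanges 58 mm across, white winding between, 40 mm high, standing on one flange on the desk; origin under its centre, z up
- battery: bystander: dark blue block battery standing upright, 18 x 27 x 49 mm; origin under its centre
- screwdriver: bystander: fine screwdriver, 143 mm long along its y, 14 mm thick; origin under its middle
- jar: bystander: clear jar of screws, 52 mm across, 49 mm high; origin under its centre
- loupe: bystander: black eye loupe, 37 mm across, 34 mm high; origin under its centre
Mind the look-alikes: they are no part of the job. What is shaped like the can_a but pink is not meant.

How it is judged:
By the outcome, as a careful person would: the job done as asked, in the order asked, and still so for the second after the job is handed in, with the robot touching nothing.
Of valve_a, valve_b, valve_c, can_a, can_b only 3 to 4 are there at a start; the rules pass over those that are not, and their reading is None.
At some moment in a run one of spool may be knocked a few centimetres aside while the robot is not near it.
It also fails if it takes over 210 s, if anything falls off the work surface, if the arm or the gripper's body presses on something with over 40 N, if the wrist force passes 120 N, or if a joint passes its speed limit or range.

## Working session

There is one attempt and no reset: what is moved stays moved. The work goes in short steps, Python scripts to look and compute and a shell command to move; the robot and the scene stay as the last step left them, time stands still between calls to the robot, and variables do not carry over. Pictures are saved under pics/ and viewed, at most 14 in all, crops included, and the job is handed in when it is done.

```bash
mkdir -p pics
cat > h.py <<'E'
from plant import *
import numpy as np, cv2
from scipy.spatial.transform import Rotation as R
def snap(n):
    s=get_state(); d=snapshot(n)
    K=np.array(d["mtx"]); 
    if n=="wrist":
        T=np.eye(4);T[:3,:3]=R.from_quat(s["eef_rot"]).as_matrix();T[:3,3]=s["tool_pos"]
        M=T@np.array(d["mount"]); Rm,p=M[:3,:3],M[:3,3]
    else:
        o=np.array(d["orientation"]); Rm=R.from_quat(o).as_matrix() if o.size==4 else o.reshape(3,3); p=np.array(d["xyz"])
    return d["frame"],K,Rm,p
def ray(c,u,v):
    _,K,Rm,p=c; return p,Rm@np.linalg.solve(K,[u,v,1.])
def onz(c,u,v,z):
    p,d=ray(c,u,v); return p+d*(z-p[2])/d[2]
def proj(c,X):
    _,K,Rm,p=c; q=K@(Rm.T@(np.array(X)-p)); return q[:2]/q[2]
def save(c,name,crop=None,s=1):
    f=c[0]
    if crop: a,b,x,y=crop; f=f[b:y,a:x]
    f=cv2.resize(f,None,fx=s,fy=s); cv2.imwrite("pics/"+name,f[:,:,::-1])
E
python3 - <<'E'
from h import *
s=get_state(); print({k:np.round(v,3) for k,v in s.items()})
for n in("scene","top"):
    c=snap(n); save(c,n+"0.png",s=1.25); print(n,c[1],c[2].round(3),c[3])
E
```

```text
{'clock': np.float64(0.0), 'q': array([ 1.378,  0.69 , -0.195,  1.566,  0.157,  0.903, -0.215]), 'qd': array([ 0.   , -0.002,  0.   , -0.   ,  0.002, -0.002, -0.001]), 'joint_torque': array([ 0.0000e+00, -5.2756e+01, -1.2670e+00, -1.5343e+01, -5.3000e-02,
        7.0000e-03,  0.0000e+00]), 'tool_pos': array([ 0.14 , -0.608,  0.238]), 'eef_rot': array([ 0.994,  0.113, -0.   , -0.001]), 'contact_force': array([-0.687,  0.23 ,  0.252]), 'moment': array([ 0.071, -0.016, -0.005]), 'finger_force': np.float64(0.0), 'opening': np.float64(1.0)}
scene [[482.67874873   0.         323.82644856]
 [  0.         482.67874873 199.90424138]
 [  0.           0.           1.        ]] [[-0.587 -0.606  0.537]
 [-0.81   0.429 -0.401]
 [ 0.013 -0.67  -0.743]] [-0.17059315  0.49603782  1.09539594]
top [[499.95974211   0.         331.07015355]
 [  0.         499.95974211 197.15812603]
 [  0.           0.           1.        ]] [[ 0.02  -0.998  0.067]
 [-1.    -0.019  0.013]
 [-0.012 -0.067 -0.998]] [ 0.45012219 -0.03438201  1.50268637]
```

View pics/scene0.png

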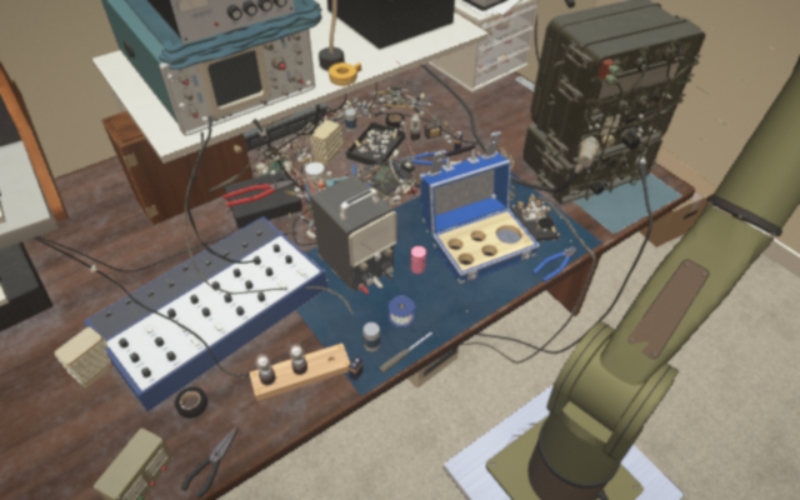

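View pics/top0.png

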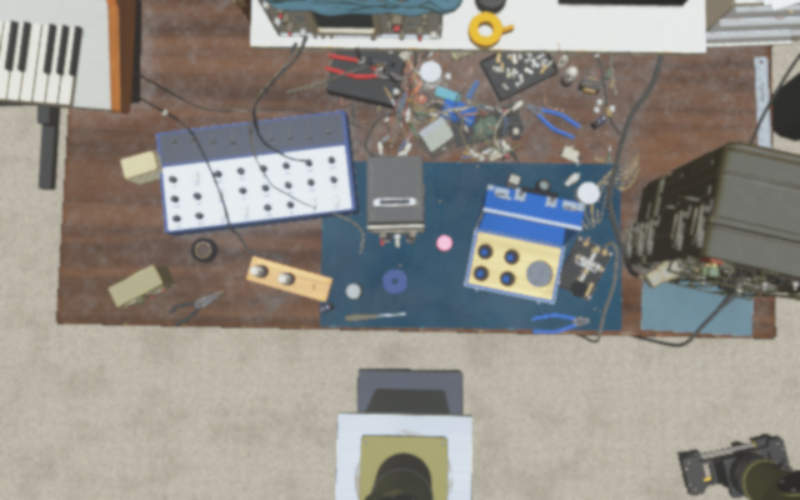

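The scene view shows two valves in the block (265,365 and 298,355), a grey can (371,335), the spool (401,310), the pink decoy (418,260) and the case (485,240). The top view agrees. I'll zoom in and measure.

```bash
cat > a.py <<'E'
from h import *
c=snap("top"); s=snap("scene")
for n,u,v,z in [("valve1",258,271,.104),("valve2",286,279,.104),("can",353,291,.062),("spool",395,281,.04),("pink",445,243,.062),("battery",325,307,.049),("driver",375,316,.01),("tape",204,250,.03),("w588",588,192,.04)]:
    print(n,onz(c,u/1.25,v/1.25,z).round(3))
a=c[0][140:265,190:510]; a=cv2.resize(a,None,fx=2.5,fy=2.5,interpolation=cv2.INTER_CUBIC)
b=s[0][110:330,190:460]; b=cv2.resize(b,(int(270*2.2),int(220*2.2)),interpolation=cv2.INTER_CUBIC)
cv2.imwrite("pics/a1.png",a[:,:,::-1]);cv2.imwrite("pics/b1.png",b[:,:,::-1])
# case: deck corners via yellow mask in top
h=cv2.cvtColor(c[0],cv2.COLOR_RGB2HSV); m=cv2.inRange(h,(15,50,130),(35,255,255)); m[:,:360]=0; m[:170]=0;m[250:]=0;m[:,480:]=0
m=cv2.morphologyEx(m,cv2.MORPH_CLOSE,np.ones((3,3)))
cs,_=cv2.findContours(m,cv2.RETR_CCOMP,cv2.CHAIN_APPROX_NONE)
for k in cs:
    if cv2.contourArea(k)>25:
        (u,v),wh,an=cv2.minAreaRect(k); print("deck",cv2.contourArea(k),(round(u,1),round(v,1)),np.round(wh,1),round(an,1),onz(c,u,v,.042).round(4))
E
python3 a.py
```

```text
valve1 [0.482 0.333 0.104]
valve2 [0.465 0.269 0.104]
can [0.441 0.123 0.062]
spool [0.467 0.028 0.04 ]
pink [ 0.556 -0.087  0.062]
battery [0.403 0.188 0.049]
driver [0.383 0.075 0.01 ]
tape [0.531 0.482 0.03 ]
w588 [ 0.684 -0.422  0.04 ]
deck 25.5 (471.1, 231.0) [ 3.3 11.6] 23.2 [ 0.4573 -0.4236  0.042 ]
deck 2607.0 (411.4, 212.2) [66.7 40.6] 11.3 [ 0.5087 -0.25    0.042 ]
deck 103.0 (405.5, 222.5) [11. 11.] 0.0 [ 0.4783 -0.2332  0.042 ]
deck 104.5 (384.5, 218.5) [11. 11.] 0.0 [ 0.4888 -0.172   0.042 ]
deck 382.0 (430.5, 219.0) [21.9 21.9] 45.0 [ 0.4899 -0.3058  0.042 ]
deck 105.0 (409.0, 205.0) [11.3 11.3] 45.0 [ 0.5296 -0.2429  0.042 ]
deck 107.5 (387.5, 201.0) [11. 12.] 0.0 [ 0.5401 -0.1801  0.042 ]
```

View pics/a1.png

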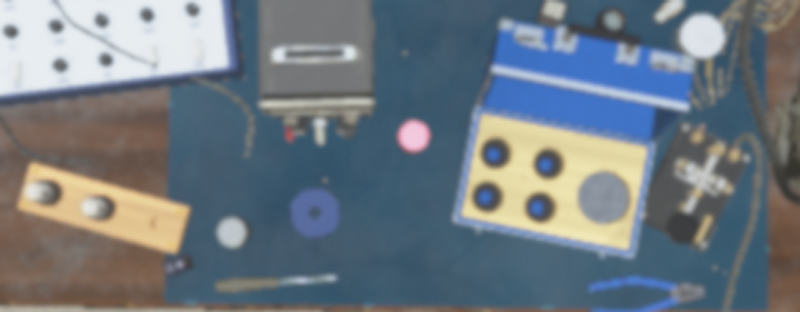

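View pics/b1.png

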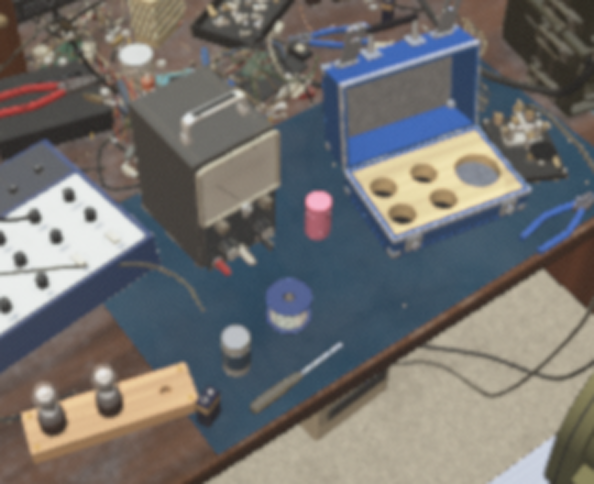

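```bash
cat > go.py <<'E'
# go.py x y z yaw_deg : first turn about tool z, then shift in tool axes (tool kept pointing down)
import sys
from h import *
def go(x,y,z,yaw):
    s=get_state(); R0=R.from_quat(s["eef_rot"]); R1=R.from_euler("z",yaw,degrees=True)*R.from_quat([1,0,0,0])
    rv=(R0.inv()*R1).as_rotvec(); d=R1.inv().apply(np.array([x,y,z])-s["tool_pos"])
    print("turn",rv.round(4),"deg %.1f"%np.degrees(np.linalg.norm(rv)),"shift mm",(d*1000).round(1),"|%.0f|"%(np.linalg.norm(d)*1000))
if __name__=="__main__": go(*map(float,sys.argv[1:]))
E
cat > jp.sh <<'E'
E
python3 -c "
from h import *
print(np.round(snapshot('wrist')['mount'],3))"
python3 go.py 0.42 -0.24 0.36 0
```

```text
[[ 0.    -0.947 -0.321  0.084]
 [ 1.    -0.     0.     0.   ]
 [-0.    -0.321  0.947 -0.147]
 [ 0.     0.     0.     1.   ]]
turn [-7.000e-04  1.000e-04  2.268e-01] deg 13.0 shift mm [ 279.5 -368.8 -121.6] |478|
```

```bash
python3 -m jog '[[[0,0,-0.05,0,0,0.113],[0,0,-0.05,0,0,0.114],[0.045,-0.037,0,0,0,0],[0.045,-0.037,0,0,0,0],[0.045,-0.037,0,0,0,0],[0.045,-0.037,0,0,0,0],[0.045,-0.037,0,0,0,0],[0.045,-0.037,0,0,0,0],[0.025,-0.05,0,0,0,0],[0.025,-0.05,0,0,0,0],[0.0,-0.047,0,0,0,0],[0,0,0,0,0,0]]]' 0.088
python3 - <<'E'
from h import *
c=snap("wrist"); save(c,"w1.png",s=1.25)
E
```

```text
clock: 1.75
tool_pos: [0.4614, -0.2356, 0.3389]
eef_rot: [1.0, 0.004, -0.0, -0.001]
contact_force: [-0.1, -1.0, 0.1]
opening: 0.996
finger_force: 0.0
```

View pics/w1.png

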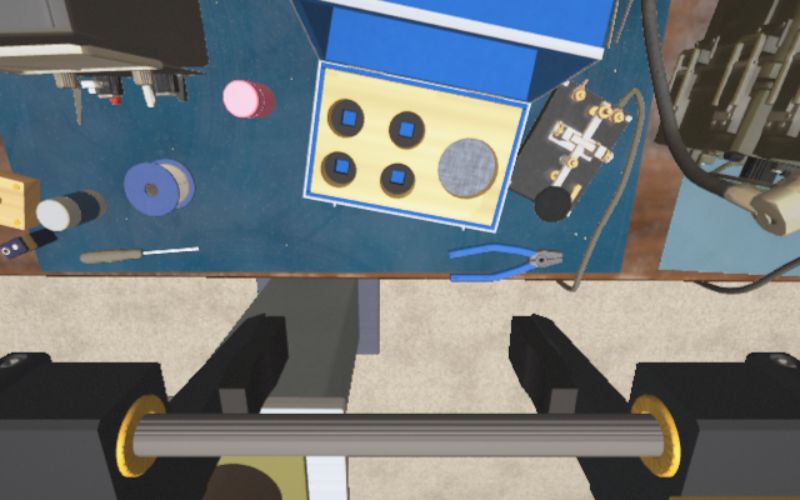

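The wrist view is sharp. The deck bores are at (346,118), (406,130), (338,170) and (397,181), the well at (468,168), the spool at (152,188) and the can top at (57,213).

```bash
cat > case.py <<'E'
from h import *
def measure(c):
    h=cv2.cvtColor(c[0],cv2.COLOR_RGB2HSV); m=cv2.inRange(h,(15,40,120),(38,255,255)); 
    k=cv2.connectedComponentsWithStats(m); lab=1+np.argmax(k[2][1:,4]); m=(k[1]==lab).astype(np.uint8)
    cs,_=cv2.findContours(m,cv2.RETR_CCOMP,cv2.CHAIN_APPROX_NONE)
    P=[]
    for q in cs:
        if cv2.contourArea(q)<250: continue
        w=np.array([onz(c,u,v,.042) for u,v in q[:,0].astype(float)])
        (x,y),(a,b),an=cv2.minAreaRect((w[:,:2]*1000).astype(np.float32))
        print("c",round(x,1),round(y,1),"size",round(a,1),round(b,1),"an",round(an,1)); P.append((x,y,max(a,b)))
    return P
def fit(P):
    N={"bore0":(-33,10),"bore1":(-33,73),"bore2":(19,10),"bore3":(19,73),"well":(-7,-60)}
    pts=[p for p in P if p[2]<75]; 
    A=[];B=[]
    w=max(pts,key=lambda p:p[2]); 
    o=[p for p in pts if p is not w]
    t=np.radians(-10); Rm=np.array([[np.cos(t),-np.sin(t)],[np.sin(t),np.cos(t)]]); o0=np.array(w[:2])-Rm@N["well"]
    A=[N["well"]];B=[w[:2]]
    for p in o:
        n=min(N,key=lambda n:np.linalg.norm(o0+Rm@N[n]-p[:2])); A.append(N[n]);B.append(p[:2])
    A=np.array(A,float);B=np.array(B)
    a=A-A.mean(0);b=B-B.mean(0); yaw=np.arctan2((a[:,0]*b[:,1]-a[:,1]*b[:,0]).sum(),(a*b).sum())
    Rm=np.array([[np.cos(yaw),-np.sin(yaw)],[np.sin(yaw),np.cos(yaw)]]); t=B.mean(0)-Rm@A.mean(0)
    print("case",t.round(1),"yaw",np.degrees(yaw).round(2),"res",(A@Rm.T+t-B).round(1).tolist())
    for n in N: print(n,(Rm@N[n]+t).round(1))
    return t,yaw
if __name__=="__main__":
    c=snap("wrist"); fit(measure(c))
    h=cv2.cvtColor(c[0],cv2.COLOR_RGB2HSV)
    m=cv2.inRange(h,(108,70,90),(125,200,255)); m[:,:80]=0; m[:,165:]=0; m[:100]=0
    q=max(cv2.findContours(m,cv2.RETR_EXTERNAL,cv2.CHAIN_APPROX_NONE)[0],key=cv2.contourArea)
    for z in (.04,):
        w=np.array([onz(c,u,v,z) for u,v in q[:,0].astype(float)]); (x,y),r=cv2.minEnclosingCircle((w[:,:2]*1000).astype(np.float32)); print("spool",x,y,r)
    print("can?",onz(c,57/1.25,213/1.25,.062))
E
python3 case.py
```

```text
c 507.4 -249.9 size 198.1 122.8 an 79.7
c 478.8 -234.4 size 34.4 34.5 an 44.7
c 490.0 -174.1 size 36.4 33.3 an 24.2
c 491.5 -306.2 size 59.4 61.8 an 46.1
c 528.7 -242.7 size 36.3 36.1 an 45.9
c 539.6 -183.1 size 35.8 34.6 an 44.9
case [ 508.8 -250.2] yaw -10.28 res [[-0.3, -1.8], [-0.6, -0.1], [-0.7, 1.6], [0.6, -1.1], [0.9, 1.3]]
bore0 [ 478.1 -234.5]
bore1 [ 489.4 -172.5]
bore2 [ 529.3 -243.8]
bore3 [ 540.5 -181.8]
well [ 491.2 -308. ]
spool 467.7292175292969 19.836776733398438 38.81322479248047
can? [0.44484198 0.11361824 0.062     ]
```

```bash
python3 -m jog '[[[0.001,-0.05,0,0,0,-0.02],[0.001,-0.05,0,0,0,-0.02],[0.001,-0.05,0,0,0,-0.02],[0.001,-0.05,0,0,0,-0.02],[0.001,-0.05,0,0,0,-0.02],[0.001,-0.05,0,0,0,0],[0.001,-0.05,0,0,0,0],[0.001,-0.05,0,0,0,0],[0.001,-0.05,-0.0,0,0,0],[0.001,-0.05,0.02,0,0,0],[0.001,-0.03,0.03,0,0,0],[0,0,0,0,0,0]]]' 0.046
python3 - <<'E'
from h import *
c=snap("wrist"); save(c,"w2.png",s=1.25)
E
```

```text
clock: 3.35
tool_pos: [0.4334, 0.2894, 0.2867]
eef_rot: [0.999, 0.051, -0.002, 0.001]
contact_force: [0.7, -0.2, 0.6]
opening: 0.519
finger_force: 0.0
```

View pics/w2.png

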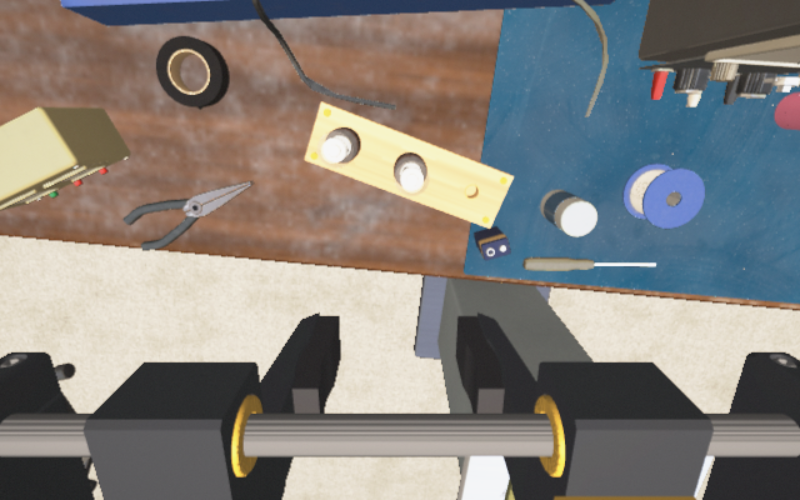

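Two valves stand at (338,145) and (410,173) with an empty hole at (472,191). The can is at (577,217), the spool top at (674,198) and the battery at (491,243).

```bash
cat > blk.py <<'E'
from h import *
c=snap("wrist"); h=cv2.cvtColor(c[0],cv2.COLOR_RGB2HSV)
m=cv2.inRange(h,(14,60,140),(32,255,255)); m[:,:235]=0; m[:,420:]=0; m[:75]=0; m[190:]=0
m=cv2.morphologyEx(m,cv2.MORPH_OPEN,np.ones((3,3)))
q=max(cv2.findContours(m,cv2.RETR_EXTERNAL,cv2.CHAIN_APPROX_NONE)[0],key=cv2.contourArea)
hull=cv2.convexHull(q)[:,0].astype(float)
w=np.array([onz(c,u,v,.022) for u,v in hull])[:,:2]*1000
print(cv2.minAreaRect(w.astype(np.float32)), cv2.boxPoints(cv2.minAreaRect(w.astype(np.float32))).round(1).tolist())
print("hole",onz(c,472/1.25,191/1.25,.022).round(4))
for u,v in((338,145),(410,173)): print("valve top",onz(c,u/1.25,v/1.25,.1).round(4))
print("can top",onz(c,577/1.25,217/1.25,.062).round(4),"spool top",onz(c,674/1.25,198/1.25,.04).round(4))
E
python3 blk.py
```

```text
((453.4308776855469, 272.47491455078125), (177.6271209716797, 50.734031677246094), 82.42902374267578) [[416.6000061035156, 187.8000030517578], [466.8999938964844, 181.10000610351562], [490.29998779296875, 357.20001220703125], [440.0, 363.8999938964844]]
hole [0.4513 0.215  0.022 ]
valve top [0.4893 0.3393 0.1   ]
valve top [0.4734 0.2814 0.1   ]
can top [0.4436 0.1237 0.062 ] spool top [0.4665 0.0258 0.04  ]
```

```bash
python3 go.py 0.468 0.277 0.19 -15
```

```text
turn [ 0.0016 -0.0004  0.3588] deg 20.6 shift mm [34.4  1.3 98.7] |105|
```

```bash
python3 -m jog '[[[0,0,0,0,0,0.12],[0,0,0,0,0,0.12],[0,0,0,0,0,0.12],[0.017,0,0.048,0,0,0],[0.017,0.001,0.05,0,0,0],[0,0,0,0,0,0]]]' 0.05
python3 - <<'E'
from h import *
c=snap("wrist"); 
for z in (.022,.104):
    for X in ((.468,.277),(.485,.341),(.4513,.215)): print(z,X,(proj(c,[*X,z])*1.25).round())
save(c,"w3.png",s=1.25)
E
```

```text
clock: 4.2
tool_pos: [0.4669, 0.2752, 0.189]
eef_rot: [0.991, -0.132, -0.001, 0.003]
contact_force: [0.0, -0.3, -0.2]
opening: 0.568
finger_force: 0.0
0.022 (0.468, 0.277) [394. 226.]
0.022 (0.485, 0.341) [308. 226.]
0.022 (0.4513, 0.215) [477. 225.]
0.104 (0.468, 0.277) [393. 262.]
0.104 (0.485, 0.341) [281. 263.]
0.104 (0.4513, 0.215) [502. 261.]
```

View pics/w3.png

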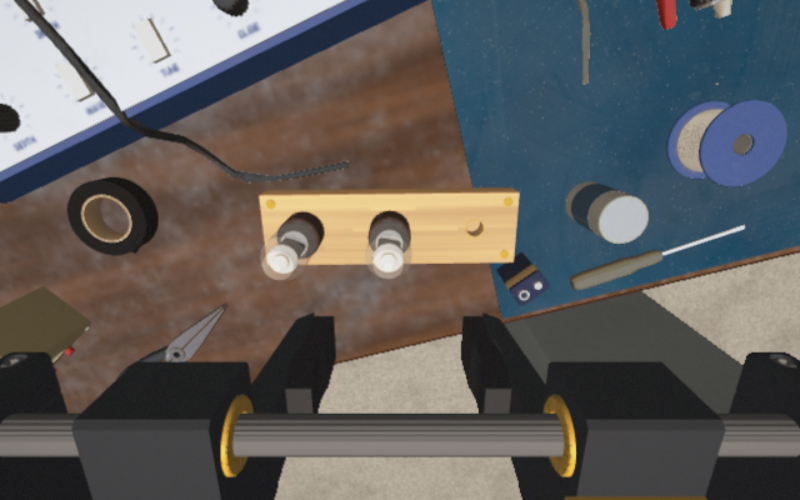

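Predictions match to within 2–3 mm: the middle valve top is at (388,258), the far one at (282,258) and the hole at (475,228). Descending on the middle valve.

```bash
python3 -m jog '[[[0.001,-0.0035,0.03,0,0,0],[0,0,0.04,0,0,0],[0,0,0.04,0,0,0],[0,0,0.026,0,0,0],[0,0,0,0,0,0]]]' 0.05
python3 -m jog '[[[0,0,0,0,0,0],[0,0,0,0,0,0],[0,0,0,0,0,0],[0,0,0,0,0,0]]]' 0.02 15
```

```text
clock: 4.88
tool_pos: [0.4686, 0.2828, 0.0559]
eef_rot: [0.992, -0.13, 0.0, -0.0]
contact_force: [0.3, -0.3, 0.1]
opening: 0.568
finger_force: 0.0
clock: 5.38
tool_pos: [0.4692, 0.2829, 0.0564]
eef_rot: [0.992, -0.13, 0.001, -0.001]
contact_force: [-1.1, -0.7, 7.8]
opening: 0.326
finger_force: 15.0
```

```bash
python3 -m jog '[[[0,0,-0.02,0,0,0],[0,0,-0.04,0,0,0],[0,0,-0.05,0,0,0],[0,0,-0.04,0,0,0],[0,0,0,0,0,0]]]' ; python3 go.py 0.4781 -0.2345 0.20 -10.3
```

```text
clock: 6.0
tool_pos: [0.47, 0.2836, 0.2082]
eef_rot: [0.992, -0.13, 0.003, -0.003]
contact_force: [0.0, 0.3, -0.9]
opening: 0.324
finger_force: 15.0
turn [-0.0055 -0.0051 -0.0808] deg 4.7 shift mm [100.6 508.3   8.2] |518|
```

```bash
python3 -m jog '[[[0,0,0,-0.005,-0.005,-0.08],[0.009,0.046,0,0,0,0],[0.009,0.046,0,0,0,0],[0.009,0.046,0,0,0,0],[0.009,0.046,0,0,0,0],[0.009,0.046,0,0,0,0],[0.009,0.046,0,0,0,0],[0.009,0.046,0,0,0,0],[0.009,0.046,0,0,0,0],[0.009,0.046,0,0,0,0],[0.009,0.046,0,0,0,0],[0.009,0.046,0.0,0,0,0]]]'
python3 -m jog '[[[0,0,0,0,0,0],[0,0,0,0,0,0]]]'
python3 - <<'E'
from h import *
from case import *
c=snap("wrist"); fit(measure(c)); save(c,"w4.png",s=1.25)
E
python3 go.py 0.4781 -0.2345 0.085 -10.3
```

```text
clock: 7.5
tool_pos: [0.4741, -0.2344, 0.2057]
eef_rot: [0.996, -0.09, -0.004, 0.002]
contact_force: [0.7, 0.0, 0.0]
opening: 0.325
finger_force: 15.0
clock: 7.75
tool_pos: [0.4743, -0.2322, 0.2058]
eef_rot: [0.996, -0.09, -0.004, 0.002]
contact_force: [0.7, 0.4, -1.8]
opening: 0.329
finger_force: 15.0
c 507.3 -249.8 size 198.3 122.0 an 79.7
c 480.4 -234.9 size 32.1 32.7 an 34.8
c 491.6 -174.6 size 37.2 29.9 an 51.3
c 492.2 -305.7 size 57.4 60.9 an 35.6
c 529.6 -243.8 size 34.7 35.4 an 33.2
c 540.3 -184.1 size 32.5 34.5 an 77.0
case [ 509.8 -250.8] yaw -10.62 res [[-0.3, -2.7], [-1.2, 0.1], [-0.8, 1.7], [0.7, -0.6], [1.6, 1.6]]
bore0 [ 479.2 -234.8]
bore1 [ 490.8 -172.9]
bore2 [ 530.3 -244.4]
bore3 [ 541.9 -182.5]
well [ 491.9 -308.4]
turn [0.0036 0.0066 0.0014] deg 0.4 shift mm [  3.9   2.3 121.1] |121|
```

View pics/w4.png

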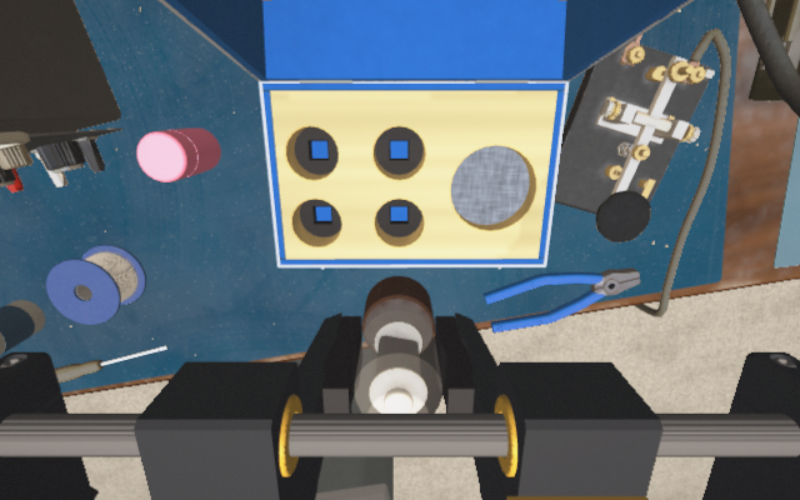

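The view shows the valve held at column 398 and bore0 at (399,218), well aligned. I'll go lower and look again.

```bash
python3 -m jog '[[[0.001,0.001,0.035,0.0036,0.0066,0],[0.001,0.0,0.035,0,0,0],[0.001,0,0.034,0,0,0],[0,0,0,0,0,0],[0,0,0,0,0,0]]]'
python3 go.py 0.4769 -0.2343 0.085 -10.3
python3 - <<'E'
from h import *
c=snap("wrist"); print(c[1][0]); s=get_state()
for n,X in dict(b0=(.4769,-.2343),b1=(.4882,-.1723)).items(): print(n,proj(c,[*X,.042]).round(1))
T=R.from_quat(s["eef_rot"]); print("axis", [proj(c,T.apply([0,0,z])+s["tool_pos"]).round(1) for z in(0.018,.042,.058)])
save(c,"w5.png",(120,60,520,360),2)
E
```

```text
clock: 8.43
tool_pos: [0.4783, -0.234, 0.1035]
eef_rot: [0.996, -0.089, 0.001, 0.001]
contact_force: [0.9, 0.3, -0.1]
opening: 0.323
finger_force: 15.0
turn [ 0.001  -0.0024  0.0012] deg 0.2 shift mm [-1.3  0.5 18.5] |19|
[335.08130168   0.         318.26329239]
b0 [318.8 224.4]
b1 [224.9 224.3]
axis [array([318.8, 252.1]), array([318.7, 234. ]), array([318.7, 224.1])]
```

View pics/w5.png

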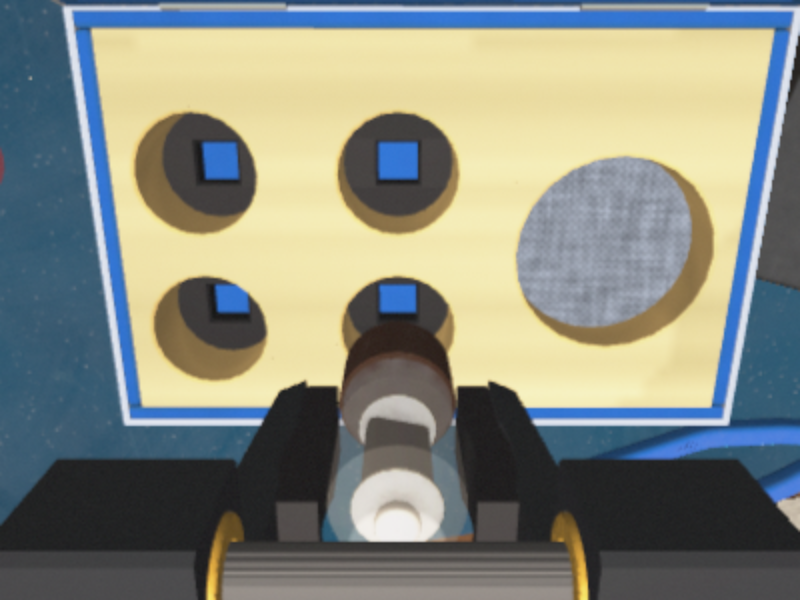

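Run:
```python
from h import *
c=snap("wrist"); s=get_state(); T=R.from_quat(s["eef_rot"])
for z in (.030,.034,.038):
  for x in (.0155,.0135,.0115): print(z,x,((proj(c,T.apply([x,0,z])+s["tool_pos"])-[120,60])*2).round(1))
# finger tips
for x in (.009,-.009): print("tip",((proj(c,T.apply([x,.0145,0])+s["tool_pos"])-[120,60])*2).round(1))
print("top",((proj(c,T.apply([0,0,-.048])+s["tool_pos"])-[120,60])*2).round(1))
```

```text
0.03 0.0155 [397.4 315.6]
0.03 0.0135 [397.4 322.2]
0.03 0.0115 [397.4 328.7]
0.034 0.0155 [397.4 310.6]
0.034 0.0135 [397.4 317.1]
0.034 0.0115 [397.4 323.5]
0.038 0.0155 [397.4 305.8]
0.038 0.0135 [397.4 312.1]
0.038 0.0115 [397.3 318.4]
tip [457.  385.4]
tip [454.9 449.6]
top [397.7 553.5]
```

```bash
python3 -m jog '[[[0.0015,0.0003,0.012,0,-0.002,0],[0,0,0.012,0,0,0],[0,0,0.012,0,0,0],[0,0,0.004,0,0,0],[0,0,0,0,0,0]]]'
python3 -m jog '[[[0,0,0.004,0,0,0],[0,0,0.004,0,0,0],[0,0,0.003,0,0,0],[0,0,0,0,0,0]]]'
```

```text
clock: 9.15
tool_pos: [0.4787, -0.2353, 0.0621]
eef_rot: [0.996, -0.09, -0.001, 0.0]
contact_force: [0.2, 0.2, -0.8]
opening: 0.328
finger_force: 15.0
clock: 9.65
tool_pos: [0.4788, -0.2354, 0.0514]
eef_rot: [0.996, -0.09, -0.001, 0.001]
contact_force: [-0.8, -0.9, -0.3]
opening: 0.327
finger_force: 15.0
```

```bash
python3 -m jog '[[[0,0,0.002,0,0,0],[0,0,0.002,0,0,0],[0,0,0,0,0,0]]]'
python3 -c "
from h import *
c=snap('wrist'); save(c,'w6.png',(120,60,520,360),2)"
```

```text
clock: 10.02
tool_pos: [0.4792, -0.2356, 0.049]
eef_rot: [0.996, -0.09, 0.0, 0.001]
contact_force: [-2.0, 0.6, 14.0]
opening: 0.324
finger_force: 15.0
```

View pics/w6.png

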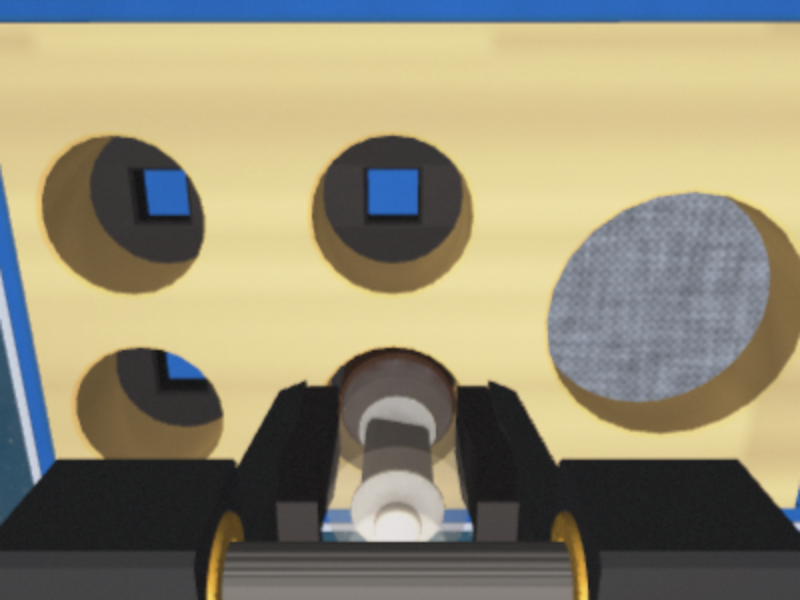

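Contact comes exactly at the seated height (TCP 49 mm). The valve is in bore0, so I release it and fetch the second.

```bash
python3 -m jog '[[[0,0,0,0,0,0],[0,0,0,0,0,0],[0,0,-0.03,0,0,0],[0,0,-0.05,0,0,0],[0,0,-0.06,0,0,0],[0,0,-0.01,0,0,0],[0,0,0,0,0,0]]]' 0.048
python3 go.py 0.484 0.345 0.20 -15
```

```text
clock: 10.95
tool_pos: [0.4791, -0.2355, 0.1977]
eef_rot: [0.996, -0.09, -0.0, 0.001]
contact_force: [-0.7, -0.0, -1.3]
opening: 0.545
finger_force: 0.0
turn [ 0.0015 -0.0001  0.0814] deg 4.7 shift mm [-145.5 -562.    -2.3] |581|
```

```bash
python3 -m jog '[[[0,0,0,0.0015,0,0.0814],[-0.013,-0.051,0,0,0,0],[-0.013,-0.051,0,0,0,0],[-0.013,-0.051,0,0,0,0],[-0.013,-0.051,0,0,0,0],[-0.013,-0.051,0,0,0,0],[-0.013,-0.051,0,0,0,0],[-0.013,-0.051,0,0,0,0],[-0.013,-0.051,0,0,0,0],[-0.013,-0.051,0,0,0,0],[-0.013,-0.051,0,0,0,0],[-0.015,-0.052,0.0,0,0,0]]]' 0.05
python3 -m jog '[[[0,0,0,0,0,0],[0,0,0,0,0,0]]]'
python3 go.py 0.484 0.345 0.056 -15
python3 - <<'E'
from h import *
c=snap("wrist")
for z in(.022,.095): print(z,(proj(c,[.484,.345,z])*1.25).round(1))
save(c,'w7.png',None,1.25)
E
```

```text
clock: 12.45
tool_pos: [0.4834, 0.3455, 0.1952]
eef_rot: [0.991, -0.131, -0.002, 0.002]
contact_force: [0.6, 0.4, 0.2]
opening: 0.565
finger_force: 0.0
clock: 12.7
tool_pos: [0.4835, 0.3436, 0.1957]
eef_rot: [0.991, -0.13, -0.001, 0.002]
contact_force: [-0.2, -0.3, 1.3]
opening: 0.565
finger_force: 0.0
turn [0.0041 0.0021 0.0004] deg 0.3 shift mm [ 1.000e-01 -1.400e+00  1.397e+02] |140|
0.022 [395. 224.]
0.095 [394.8 253.9]
```

View pics/w7.png

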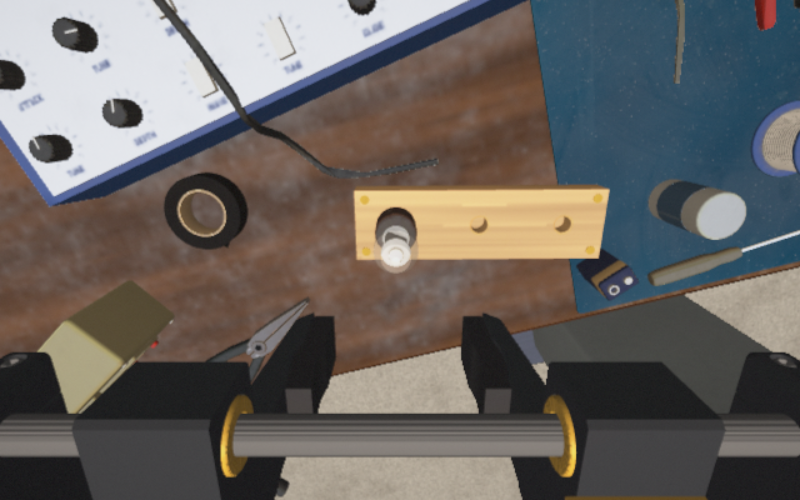

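The valve top is at (396,253) against a predicted (395,254), so I can descend.

```bash
python3 -m jog '[[[-0.0005,-0.001,0.035,0.004,0.002,0],[0,0,0.04,0,0,0],[0,0,0.04,0,0,0],[0,0,0.025,0,0,0],[0,0,0,0,0,0],[0,0,0,0,0,0]]]' 0.05
python3 -m jog '[[[0,0,0,0,0,0],[0,0,0,0,0,0],[0,0,0,0,0,0],[0,0,0,0,0,0]]]' 0.02 15
python3 -m jog '[[[0,0,-0.02,0,0,0],[0,0,-0.04,0,0,0],[0,0,-0.05,0,0,0],[0,0,-0.04,0,0,0],[0,0,0,0,0,0]]]' ; python3 go.py 0.4890 -0.1725 0.20 -10.3
```

```text
clock: 13.5
tool_pos: [0.4852, 0.3458, 0.0586]
eef_rot: [0.991, -0.131, 0.001, -0.002]
contact_force: [0.1, 0.3, 0.6]
opening: 0.568
finger_force: 0.0
clock: 14.0
tool_pos: [0.4848, 0.3467, 0.0586]
eef_rot: [0.991, -0.13, 0.001, -0.002]
contact_force: [-0.6, 0.2, 5.5]
opening: 0.323
finger_force: 15.0
clock: 14.62
tool_pos: [0.4858, 0.3475, 0.2122]
eef_rot: [0.991, -0.13, 0.004, -0.005]
contact_force: [0.2, -0.2, -1.9]
opening: 0.325
finger_force: 15.0
turn [-0.0105 -0.0067 -0.082 ] deg 4.8 shift mm [ 96.1 511.   12.2] |520|
```

```bash
python3 -m jog '[[[0,0,0,-0.008,-0.005,-0.082],[0.009,0.046,0,0,0,0],[0.009,0.046,0,0,0,0],[0.009,0.046,0,0,0,0],[0.009,0.046,0,0,0,0],[0.009,0.046,0,0,0,0],[0.009,0.046,0,0,0,0],[0.009,0.046,0,0,0,0],[0.009,0.046,0,0,0,0],[0.009,0.047,0,0,0,0],[0.008,0.047,0,0,0,0],[0.007,0.048,0.0,0,0,0]]]'
python3 -m jog '[[[0,0,0.04,0,0,0],[0,0,0.04,0,0,0],[0,0,0.025,0,0,0],[0,0,0,0,0,0],[0,0,0,0,0,0]]]'
cat > al.py <<'E'
import sys
from h import *
import go
X=list(map(float,sys.argv[1:3])); go.go(*X,.1,-10.3)
c=snap("wrist"); s=get_state(); T=R.from_quat(s["eef_rot"]); o=np.array([120,60])
print("bore",((proj(c,[*X,.042])-o)*2).round(1))
for x in (.0155,.0135,.0115): print("far edge",x,((proj(c,T.apply([x,0,.0366])+s["tool_pos"])-o)*2).round(1))
save(c,sys.argv[3],(120,60,520,360),2)
E
python3 al.py .4882 -.1723 w8.png
```

```text
clock: 16.12
tool_pos: [0.4867, -0.1742, 0.209]
eef_rot: [0.996, -0.089, -0.002, 0.001]
contact_force: [1.2, -0.6, -0.4]
opening: 0.322
finger_force: 15.0
clock: 16.75
tool_pos: [0.4872, -0.1733, 0.105]
eef_rot: [0.996, -0.09, -0.002, 0.002]
contact_force: [-0.7, -0.1, 0.5]
opening: 0.328
finger_force: 15.0
turn [0.0038 0.0029 0.0003] deg 0.3 shift mm [ 0.8 -1.1  5. ] |5|
bore [392.2 320.4]
far edge 0.0155 [396.3 306.8]
far edge 0.0135 [396.3 313.2]
far edge 0.0115 [396.3 319.6]
```

View pics/w8.png

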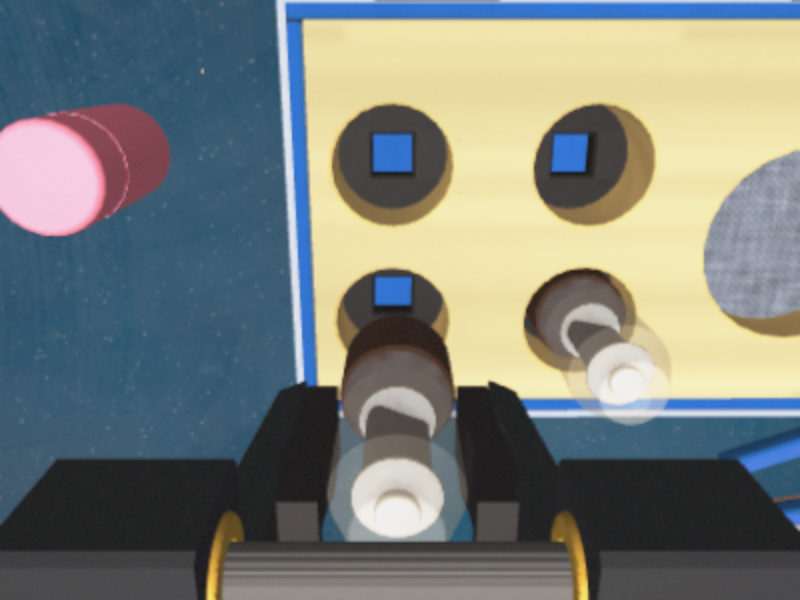

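Valve 1 stands in bore0 and valve 2 is just ahead of bore1 (rim centre at 392,320). I apply the offset and lower.

```bash
python3 -m jog '[[[0.001,-0.001,0.005,0.003,0.003,0],[0.001,0,0.012,0,0,0],[0,0,0.012,0,0,0],[0,0,0.012,0,0,0],[0,0,0.004,0,0,0],[0,0,0.003,0,0,0],[0,0,0,0,0,0]]]'
python3 -m jog '[[[0,0,0.003,0,0,0],[0,0,0.003,0,0,0],[0,0,0,0,0,0]]]'
```

```text
clock: 17.68
tool_pos: [0.4891, -0.1727, 0.0563]
eef_rot: [0.996, -0.09, -0.0, 0.0]
contact_force: [-0.4, 0.4, -0.7]
opening: 0.327
finger_force: 15.0
clock: 18.05
tool_pos: [0.4894, -0.1729, 0.0512]
eef_rot: [0.996, -0.09, 0.0, 0.001]
contact_force: [-0.3, 0.5, 8.0]
opening: 0.324
finger_force: 15.0
```

```bash
python3 -m jog '[[[0,0,0,0,0,0],[0,0,0,0,0,0],[0,0,-0.03,0,0,0],[0,0,-0.05,0,0,0],[0,0,-0.06,0,0,0],[0,0,-0.01,0,0,0],[0,0,0,0,0,0]]]' 0.048
python3 go.py 0.4425 0.1235 0.20 -10.3
```

```text
clock: 18.92
tool_pos: [0.4891, -0.1727, 0.2006]
eef_rot: [0.996, -0.09, 0.0, 0.0]
contact_force: [-0.6, -0.2, 0.0]
opening: 0.545
finger_force: 0.0
turn [ 0.0009 -0.0003  0.    ] deg 0.1 shift mm [ -98.9 -283.1    0.6] |300|
```

```bash
python3 -m jog '[[[-0.014,-0.04,0,0,0,0],[-0.014,-0.04,0,0,0,0],[-0.014,-0.04,0,0,0,0],[-0.014,-0.04,0,0,0,0],[-0.014,-0.04,0,0,0,0],[-0.014,-0.04,0,0,0,0],[-0.015,-0.043,0.0,0,0,0],[0,0,0,0,0,0],[0,0,0,0,0,0]]]' 0.06
cat > can.py <<'E'
from h import *
import go
c=snap("wrist"); h=cv2.cvtColor(c[0],cv2.COLOR_RGB2HSV); m=cv2.inRange(h,(0,0,110),(179,60,255)); m[250:]=0;m[:120]=0;m[:,:250]=0;m[:,400:]=0
q=max(cv2.findContours(m,cv2.RETR_EXTERNAL,cv2.CHAIN_APPROX_NONE)[0],key=cv2.contourArea)
w=np.array([onz(c,u,v,.062) for u,v in q[:,0].astype(float)])*1000; print("can",cv2.minAreaRect(w[:,:2].astype(np.float32)))
x,y=cv2.minAreaRect(w[:,:2].astype(np.float32))[0]; go.go(x/1e3,y/1e3,.031,-10.3)
m=cv2.inRange(h,(105,60,60),(130,255,255));m[200:]=0;m[:80]=0;m[:,420:]=m[:,420:]
q=max(cv2.findContours(m,cv2.RETR_EXTERNAL,cv2.CHAIN_APPROX_NONE)[0],key=cv2.contourArea); print("blue",cv2.boundingRect(q))
save(c,"w9.png",None,1.25)
E
python3 can.py
```

```text
clock: 20.05
tool_pos: [0.4414, 0.1225, 0.1989]
eef_rot: [0.996, -0.09, -0.002, 0.001]
contact_force: [0.0, 0.0, -0.7]
opening: 0.682
finger_force: 0.0
can ((443.1105041503906, 123.09602355957031), (33.87245559692383, 36.889652252197266), 69.59684753417969)
turn [ 0.003   0.0025 -0.0015] deg 0.2 shift mm [  1.2  -1.4 168.2] |168|
blue (374, 80, 74, 56)
```

View pics/w9.png

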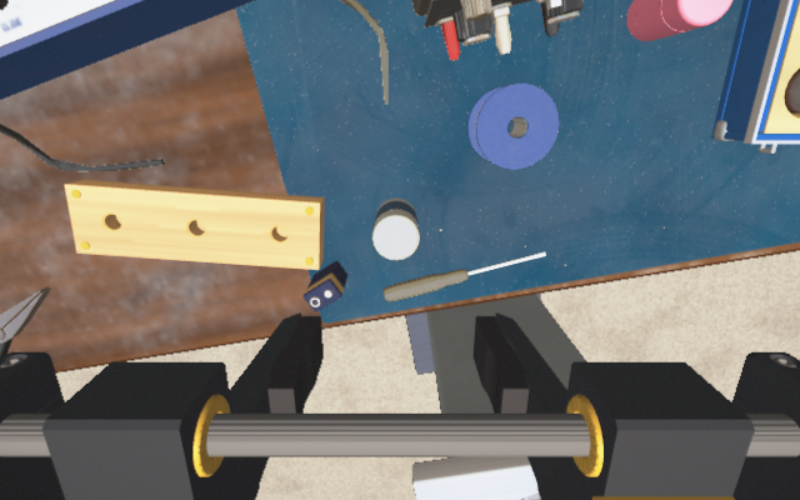

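The can top is at (396,235), 34 mm across as expected. The spool has been knocked and now sits at (518,126); I'll measure it again later. Grasping the can.

```bash
python3 -m jog '[[[0.001,-0.0012,0.04,0.003,0.0025,0],[0,0,0.045,0,0,0],[0,0,0.045,0,0,0],[0,0,0.038,0,0,0],[0,0,0,0,0,0],[0,0,0,0,0,0]]]' 0.06
python3 -m jog '[[[0,0,0,0,0,0],[0,0,0,0,0,0],[0,0,0,0,0,0],[0,0,0,0,0,0]]]' 0.025 15
python3 -m jog '[[[0,0,-0.02,0,0,0],[0,0,-0.04,0,0,0],[0,0,-0.05,0,0,0],[0,0,-0.05,0,0,0],[0,0,0,0,0,0]]]' ; python3 go.py 0.5281 -0.2436 0.20 -10.3
```

```text
clock: 20.85
tool_pos: [0.4441, 0.1238, 0.033]
eef_rot: [0.996, -0.091, 0.001, -0.001]
contact_force: [0.2, -0.6, -0.3]
opening: 0.683
finger_force: 0.0
clock: 21.35
tool_pos: [0.4442, 0.1247, 0.0329]
eef_rot: [0.996, -0.09, 0.002, -0.001]
contact_force: [-0.7, -0.6, 8.7]
opening: 0.377
finger_force: 15.0
clock: 21.98
tool_pos: [0.4453, 0.1251, 0.1953]
eef_rot: [0.996, -0.09, 0.004, -0.003]
contact_force: [1.1, 0.8, -0.9]
opening: 0.377
finger_force: 15.0
turn [-0.0061 -0.0084 -0.0002] deg 0.6 shift mm [147.4 348.   -4.7] |378|
```

```bash
python3 -c "
from h import *
print(get_state()['q'].round(2))"
```

```text
[-0.28  0.55 -0.14  2.1   0.15  0.49 -2.28]
```

```bash
python3 -m jog '[[[0,0,-0.01,-0.006,-0.008,0.17],[0,0,-0.01,0,0,0.17],[0,0,-0.01,0,0,0.17],[0,0,0,0,0,0.17]]]'; python3 -c "
from h import *
print(get_state()['q'].round(2))"
```

```text
clock: 22.48
tool_pos: [0.4431, 0.1241, 0.2216]
eef_rot: [0.908, -0.419, -0.003, 0.003]
contact_force: [0.5, 0.7, -1.1]
opening: 0.38
finger_force: 15.0
[-0.48  0.52  0.17  2.07 -0.16  0.57 -2.64]
```

```bash
python3 -m jog '[[[0,0,0,0,0,-0.175],[0,0,0,0,0,-0.175],[0,0,0,0,0,-0.175],[0,0,0,0,0,-0.175],[0,0,0,0,0,-0.175],[0,0,0,0,0,-0.175],[0,0,0,0,0,-0.175],[0,0,0,0,0,-0.175],[0,0,0,0,0,-0.175],[0,0,0,0,0,-0.175],[0,0,0,0,0,-0.175],[0,0,0,0,0,-0.175]]]'; python3 -m jog '[[[0,0,0,0,0,-0.175],[0,0,0,0,0,-0.175],[0,0,0,0,0,-0.175],[0,0,0,0,0,-0.175],[0,0,0,0,0,-0.175],[0,0,0,0,0,-0.175],[0,0,0,0,0,-0.175],[0,0,0,0,0,-0.175],[0,0,0,0,0,-0.175],[0,0,0,0,0,0]]]'; python3 -c "
from h import *
print(get_state()['q'].round(2))"; python3 go.py 0.5281 -0.2436 0.21 169.7
```

```text
clock: 23.98
tool_pos: [0.4426, 0.1242, 0.2209]
eef_rot: [0.812, 0.584, -0.005, -0.002]
contact_force: [0.7, -0.2, -0.1]
opening: 0.375
finger_force: 15.0
clock: 25.22
tool_pos: [0.4426, 0.1242, 0.2209]
eef_rot: [0.163, 0.987, -0.001, -0.005]
contact_force: [-0.2, -0.2, -0.8]
opening: 0.381
finger_force: 15.0
[ 0.2   0.65 -0.93  2.04  0.72  0.83  0.09]
turn [-0.0038 -0.0093 -0.1479] deg 8.5 shift mm [-149.9 -346.6   10.9] |378|
```

```bash
python3 -m jog '[[[0,0,0,-0.004,-0.009,-0.148],[-0.016,-0.038,0,0,0,0],[-0.016,-0.038,0,0,0,0],[-0.016,-0.038,0,0,0,0],[-0.016,-0.038,0,0,0,0],[-0.016,-0.038,0,0,0,0],[-0.017,-0.038,0,0,0,0],[-0.017,-0.039,0,0,0,0],[-0.018,-0.04,0,0,0,0],[-0.018,-0.04,0,0,0,0],[0,0,0,0,0,0],[0,0,0,0,0,0]]]'; python3 -c "
from h import *
print(get_state()['q'].round(2))"; python3 go.py 0.5281 -0.2436 0.10 169.7
```

```text
clock: 26.72
tool_pos: [0.5292, -0.2424, 0.2219]
eef_rot: [0.089, 0.996, 0.001, 0.001]
contact_force: [-0.3, 0.8, -0.5]
opening: 0.383
finger_force: 15.0
[ 0.88  0.82 -0.99  1.7   0.77  1.07  1.02]
turn [0.0016 0.0015 0.001 ] deg 0.1 shift mm [  0.9  -1.4 121.9] |122|
```

```bash
python3 -m jog '[[[0,-0.001,0.04,0.0016,0.0015,0],[0,0,0.04,0,0,0],[0,0,0.035,0,0,0],[0,0,0,0,0,0],[0,0,0,0,0,0]]]'
python3 - <<'E'
from h import *
import go
go.go(.5281,-.2436,.1,169.7)
c=snap("wrist"); s=get_state(); T=R.from_quat(s["eef_rot"]); o=np.array([100,60])
for n,X in dict(b2=(.5281,-.2436),b3=(.5393,-.1816),well=(.49,-.3078)).items():
    print(n,((proj(c,[*X,.042])-o)*1.9).round(1), "edges",[((proj(c,[X[0]+a,X[1]+b,.042])-o)*1.9).round(1).tolist() for a,b in((.0187,-.0034),(-.0187,.0034),(.0034,.0187),(-.0034,-.0187))])
for x in(.017,.015,.019): print("can bottom far edge",((proj(c,T.apply([x,0,.0329])+s["tool_pos"])-o)*1.9).round(1))
for x in(.017,-.017): print("can top edges",((proj(c,T.apply([x,0,-.0291])+s["tool_pos"])-o)*1.9).round(1))
save(c,"w10.png",(100,60,520,370),1.9)
E
```

```text
clock: 27.35
tool_pos: [0.5306, -0.2435, 0.109]
eef_rot: [0.088, 0.996, -0.0, 0.002]
contact_force: [0.3, -0.2, -0.5]
opening: 0.384
finger_force: 15.0
turn [-0.0005  0.0031  0.0029] deg 0.2 shift mm [ 2.4 -0.6  9. ] |9|
b2 [413.5 294. ] edges [[413.4, 342.2], [413.6, 243.1], [466.5, 294.2], [360.6, 293.8]]
b3 [589.  294.3] edges [[584.3, 342.5], [594.0, 243.5], [642.0, 294.5], [536.1, 294.2]]
well [211.2 223.1] edges [[216.6, 275.0], [205.5, 168.2], [266.2, 223.3], [156.2, 222.9]]
can bottom far edge [413.9 291. ]
can bottom far edge [413.9 297.3]
can bottom far edge [413.9 284.8]
can top edges [413.6 395. ]
can top edges [413.6 528.4]
```

View pics/w10.png

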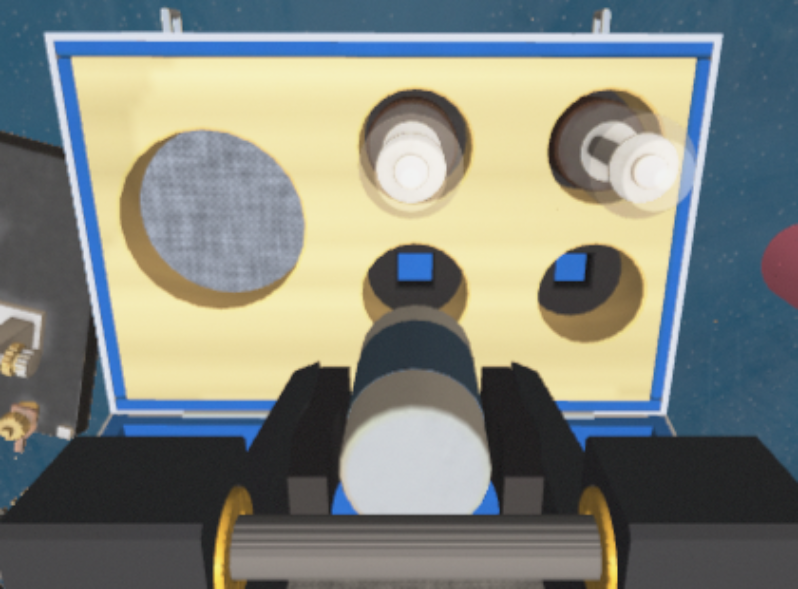

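The can is held between the fingers (top rim row 397, bottom edge row 306). Its bottom is about 4 mm closer than it should be, so it leans roughly 4°. Bore2's rim centre is at (415,293), and both valves are home. I'll correct the lean and re-check numerically.

```bash
python3 -m jog '[[[0.002,0,0,0,0.035,0],[0.0017,0,0,0,0.035,0],[0,0,0,0,0,0],[0,0,0,0,0,0]]]'
cat > edge.py <<'E'
from h import *
c=snap("wrist"); s=get_state(); T=R.from_quat(s["eef_rot"])
print("pos",s["tool_pos"].round(4),"tilt",T.as_matrix()[:2,2].round(4))
col=c[0][165:300,316:321].astype(float).mean(1).round().astype(int)
for i in range(0,135,3): print(165+i,col[i].tolist(),end="; ")
print("\nbore2 edges",proj(c,[.5281-.0187,-.2436+.0034,.042]).round(1),proj(c,[.5281+.0187,-.2436-.0034,.042]).round(1))
# can axis vertical in world through TCP-offset a (case x)
ux=np.array([-.9839,.1788,0])
g=T.apply([0,0,-.019])+s["tool_pos"]; print("grasp pt",g.round(4),"rel bore2 along case x",((g-[.5281,-.2436,0])@-ux).round(4))
b=g-[0,0,.0519]; t=g+[0,0,.0101]
print("can bottom edge if vertical",proj(c,b+ux*.017).round(1),"top edges",proj(c,t+ux*.017).round(1),proj(c,t-ux*.017).round(1))
E
python3 edge.py
```

```text
clock: 27.9
tool_pos: [0.5263, -0.244, 0.1084]
eef_rot: [0.089, 0.995, 0.002, -0.033]
contact_force: [-0.7, -0.7, -0.9]
opening: 0.378
finger_force: 15.0
pos [ 0.5261 -0.2441  0.1082] tilt [-0.0667  0.0104]
165 [242, 242, 241]; 168 [240, 237, 231]; 171 [238, 234, 229]; 174 [237, 234, 228]; 177 [191, 169, 136]; 180 [225, 209, 160]; 183 [218, 200, 155]; 186 [243, 233, 178]; 189 [243, 233, 178]; 192 [242, 231, 176]; 195 [241, 230, 173]; 198 [240, 229, 172]; 201 [90, 80, 68]; 204 [61, 58, 56]; 207 [51, 103, 181]; 210 [52, 117, 212]; 213 [53, 117, 212]; 216 [52, 119, 213]; 219 [52, 120, 214]; 222 [121, 113, 101]; 225 [123, 114, 102]; 228 [92, 89, 86]; 231 [47, 59, 68]; 234 [48, 59, 68]; 237 [48, 59, 68]; 240 [48, 59, 69]; 243 [48, 60, 68]; 246 [48, 59, 68]; 249 [48, 59, 68]; 252 [47, 58, 67]; 255 [123, 116, 103]; 258 [126, 116, 103]; 261 [126, 117, 105]; 264 [125, 116, 103]; 267 [126, 117, 104]; 270 [125, 117, 104]; 273 [149, 144, 133]; 276 [206, 210, 208]; 279 [207, 211, 213]; 282 [208, 212, 215]; 285 [207, 211, 215]; 288 [207, 211, 215]; 291 [206, 210, 214]; 294 [206, 210, 214]; 297 [206, 209, 213]; 
bore2 edges [319.7 200.4] [319.6 252.7]
grasp pt [ 0.5274 -0.2443  0.1272] rel bore2 along case x -0.0006
can bottom edge if vertical [318.5 217.1] top edges [318.3 263.3] [318.2 336.6]
```

```bash
python3 -m jog '[[[0.001,0.0009,0,0,-0.041,0],[0.001,0,0.012,0,0,0],[0,0,0.012,0,0,0],[0,0,0,0,0,0],[0,0,0,0,0,0]]]'
cat >> edge.py <<'E'
d=np.abs(np.diff(c[0][150:300,316:321].astype(float).mean((1,2)))); print("edges",[(150+i,int(d[i])) for i in range(len(d)) if d[i]>12])
for e in(.017,.019,.021): print(e,proj(c,np.array([.5281,-.2436,s["tool_pos"][2]-.0329])+ux*e).round(1))
E
python3 edge.py | tail -5
```

```text
clock: 28.58
tool_pos: [0.5238, -0.2425, 0.0835]
eef_rot: [0.089, 0.996, 0.001, -0.014]
contact_force: [0.0, -0.8, -1.6]
opening: 0.383
finger_force: 15.0
can bottom edge if vertical [318.5 214.9] top edges [318.4 266.2] [318.3 337.8]
edges [(152, 14), (163, 14), (165, 17), (198, 16), (201, 13), (211, 22), (212, 78), (213, 51), (215, 21), (216, 36), (217, 12), (220, 17), (227, 19), (228, 27), (252, 13), (253, 27), (272, 20), (273, 25), (274, 25), (275, 17)]
0.017 [318.  221.1]
0.019 [318.  217.8]
0.021 [318.  214.5]
```

The bottom edge reads 220 against 221 for a centred can, so I lower it.

```bash
python3 -m jog '[[[0,0,0.008,0,0,0],[0,0,0.006,0,0,0],[0,0,0.006,0,0,0],[0,0,0,0,0,0]]]'; python3 go.py .5242 -.2429 .048 169.7
```

```text
clock: 29.12
tool_pos: [0.523, -0.2426, 0.0632]
eef_rot: [0.089, 0.996, 0.001, -0.014]
contact_force: [0.5, -0.0, -0.9]
opening: 0.377
finger_force: 15.0
turn [-0.0011 -0.0279  0.0017] deg 1.6 shift mm [-1.2 -0.1 15.2] |15|
```

```bash
python3 -m jog '[[[-0.001,0,0.005,0,0,0],[0,0,0.005,0,0,0],[0,0,0.003,0,0,0],[0,0,0.002,0,0,0],[0,0,0.002,0,0,0],[0,0,0,0,0,0]]]'
```

```text
clock: 29.88
tool_pos: [0.5234, -0.2426, 0.0482]
eef_rot: [0.089, 0.996, 0.0, -0.014]
contact_force: [-3.0, 0.2, 11.5]
opening: 0.384
finger_force: 15.0
```

Contact at 48 mm means the can is home. Release, then on to the spool, keeping the camera on the robot's side.

```bash
python3 -m jog '[[[0,0,0,0,0,0],[0,0,0,0,0,0],[0,0,-0.03,0,0,0],[0,0,-0.05,0,0,0],[0,0,-0.06,0,0,0],[0,0,-0.06,0,0,0],[0,0,0,0,0,0]]]' 0.052
python3 go.py 0.500 0.02 0.25 169.7
```

```text
clock: 30.75
tool_pos: [0.532, -0.2431, 0.2512]
eef_rot: [0.089, 0.996, 0.0, -0.009]
contact_force: [0.6, 1.3, -0.7]
opening: 0.591
finger_force: 0.0
turn [-0.0015 -0.0185  0.0013] deg 1.1 shift mm [ 78.5 253.1   1.2] |265|
```

```bash
python3 -m jog '[[[0,0,0,0,-0.0185,0],[0.012,0.042,0,0,0,0],[0.012,0.042,0,0,0,0],[0.012,0.042,0,0,0,0],[0.012,0.042,0,0,0,0],[0.012,0.042,0,0,0,0],[0.018,0.043,0,0,0,0],[0,0,0,0,0,0],[0,0,0,0,0,0]]]' 0.088
cat > spool.py <<'E'
from h import *
import go
c=snap("wrist"); h=cv2.cvtColor(c[0],cv2.COLOR_RGB2HSV)
m=cv2.inRange(h,(110,80,90),(128,220,255)); m[290:]=0
n,l,st,ce=cv2.connectedComponentsWithStats(m)
for i in range(1,n):
    if st[i,4]>500: print(st[i].tolist(),ce[i].round(),np.median(h[l==i],0))
cu,cv_=proj(c,[.5,.02,.04]); print("exp",cu,cv_)
i=1+max(range(n-1),key=lambda i:st[i+1,4] if 40<st[i+1,2]<130 else 0)
q=max(cv2.findContours((l==i).astype(np.uint8),cv2.RETR_EXTERNAL,cv2.CHAIN_APPROX_NONE)[0],key=cv2.contourArea)
w=np.array([onz(c,u,v,.04) for u,v in q[:,0].astype(float)])*1000
print("top flange rect",cv2.minAreaRect(w[:,:2].astype(np.float32)),cv2.minEnclosingCircle(w[:,:2].astype(np.float32)))
# robust circle fit of given radius
from scipy.optimize import least_squares
r=least_squares(lambda p:np.hypot(w[:,0]-p[0],w[:,1]-p[1])-29,[w[:,0].mean(),w[:,1].mean()],loss="soft_l1",f_scale=.5); print("fit",r.x,"med",np.median(np.abs(r.fun)))
go.go(r.x[0]/1e3,r.x[1]/1e3,.021,169.7)
E
python3 spool.py
```

```text
clock: 31.88
tool_pos: [0.4963, 0.0181, 0.2456]
eef_rot: [0.089, 0.996, -0.001, -0.006]
contact_force: [-0.7, -1.2, -0.2]
opening: 0.998
finger_force: 0.0
[301, 143, 53, 57, 2243] [327. 171.] [112. 117. 174.]
[455, 219, 185, 55, 872] [547. 246.] [113. 106. 168.]
exp 321.3027960533449 176.48165617964992
top flange rect ((495.9487609863281, 27.04653549194336), (56.34619903564453, 61.50953674316406), 79.82776641845703) ((496.1505432128906, 27.13560676574707), 31.282649993896484)
fit [497.12410344  26.97082112] med 0.9061096773331716
turn [-0.0029 -0.0113 -0.0003] deg 0.7 shift mm [  1.2   9.3 224.7] |225|
```

```bash
python3 -m jog '[[[0.0005,0.009,0.05,-0.003,-0.011,0],[0,0,0.05,0,0,0],[0,0,0.05,0,0,0],[0,0,0.03,0,0,0],[0,0,0,0,0,0],[0,0,0,0,0,0]]]' 0.088
python3 go.py .4977 .0270 .021 169.7;python3 spool.py | tail -2
```

```text
clock: 32.67
tool_pos: [0.4985, 0.0279, 0.0676]
eef_rot: [0.09, 0.996, 0.001, 0.001]
contact_force: [-0.1, -0.1, -0.2]
opening: 1.002
finger_force: 0.0
turn [0.0021 0.0026 0.0002] deg 0.2 shift mm [ 0.6 -1.1 46.6] |47|
fit [495.607873    27.27149345] med 2.001610655081329
turn [0.0025 0.0036 0.0004] deg 0.3 shift mm [ 3.  -1.5 47.1] |47|
```

```bash
python3 -m jog '[[[0.001,-0.001,0.016,0.002,0.0025,0],[0,0,0.016,0,0,0],[0,0,0.014,0,0,0],[0,0,0,0,0,0],[0,0,0,0,0,0]]]' 0.088
python3 -m jog '[[[0,0,0,0,0,0],[0,0,0,0,0,0],[0,0,0,0,0,0],[0,0,0,0,0,0],[0,0,0,0,0,0]]]' 0.045 20
python3 -m jog '[[[0,0,-0.02,0,0,0],[0,0,-0.04,0,0,0],[0,0,-0.05,0,0,0],[0,0,-0.05,0,0,0],[0,0,0,0,0,0]]]' ; python3 go.py 0.49 -0.3076 0.185 169.7
```

```text
clock: 33.35
tool_pos: [0.4976, 0.0278, 0.0221]
eef_rot: [0.089, 0.996, 0.0, 0.001]
contact_force: [0.0, 0.2, -0.1]
opening: 1.001
finger_force: 0.0
clock: 33.98
tool_pos: [0.4969, 0.0276, 0.0211]
eef_rot: [0.089, 0.996, -0.0, -0.0]
contact_force: [-0.4, 0.2, 2.4]
opening: 0.651
finger_force: 20.0
clock: 34.6
tool_pos: [0.4987, 0.0285, 0.1836]
eef_rot: [0.089, 0.996, 0.001, 0.003]
contact_force: [1.2, -0.3, -2.9]
opening: 0.649
finger_force: 20.0
turn [0.0022 0.0049 0.0012] deg 0.3 shift mm [ -51.6 -332.2   -1.4] |336|
```

```bash
python3 -m jog '[[[-0.006,-0.042,0,0.002,0.005,0],[-0.006,-0.042,0,0,0,0],[-0.006,-0.042,0,0,0,0],[-0.006,-0.042,0,0,0,0],[-0.007,-0.042,0,0,0,0],[-0.007,-0.042,0,0,0,0],[-0.007,-0.042,0,0,0,0],[-0.007,-0.038,0,0,0,0],[0,0,0,0,0,0],[0,0,0,0,0,0]]]' ; python3 go.py 0.49 -0.3076 0.1 169.7
cat > sp2.py <<'E'
from h import *
c=snap("wrist"); s=get_state(); T=R.from_quat(s["eef_rot"])
h=cv2.cvtColor(c[0],cv2.COLOR_RGB2HSV)
u=int(round(proj(c,T.apply([0,0,0])+s["tool_pos"])[0]))
m=c[0][:330,u-3:u+4].astype(float).mean(1); d=np.abs(np.diff(m,axis=0)).sum(1)
print("col",u,"edges",[(i,int(d[i]),m[i+2].astype(int).tolist()) for i in range(1,len(d)-3) if d[i]>60 and d[i]>=d[i-1] and d[i]>=d[i+1]])
for z,n in((.021,"bot"),(-.019,"top")): print(n,[proj(c,T.apply([x,0,z])+s["tool_pos"]).round(1).tolist() for x in(.029,-.029)])
cx=np.array([.9839,-.1788,0])
print("well edges",[proj(c,np.array([.49,-.3076,.042])+cx*a).round(1).tolist() for a in(-.032,.032)])
E
python3 sp2.py
```

```text
clock: 35.85
tool_pos: [0.4884, -0.3073, 0.1798]
eef_rot: [0.089, 0.996, -0.0, -0.004]
contact_force: [0.0, 1.5, -1.7]
opening: 0.65
finger_force: 20.0
turn [-0.0009 -0.0083  0.0023] deg 0.5 shift mm [-1.6 -0.  79.8] |80|
col 320 edges [(18, 181, [105, 63, 36]), (31, 69, [56, 94, 118]), (120, 247, [227, 232, 240]), (123, 152, [54, 122, 217]), (129, 191, [245, 239, 189]), (156, 107, [149, 155, 169]), (203, 113, [71, 93, 142]), (205, 68, [95, 115, 176]), (216, 101, [214, 204, 182]), (232, 271, [69, 92, 143]), (234, 64, [93, 114, 175]), (302, 72, [138, 147, 149]), (304, 216, [53, 69, 104]), (306, 73, [85, 108, 168])]
bot [[319.5, 199.8], [319.5, 294.5]]
top [[319.8, 230.0], [319.8, 344.0]]
well edges [[318.6, 156.3], [318.4, 225.6]]
```

```bash
python3 -m jog '[[[0,0,0.03,0,-0.007,0],[0,0,0.04,0,0,0],[0,0,0.03,0,0,0],[0,0,0,0,0,0],[0,0,0,0,0,0]]]' ; python3 go.py 0.4883 -0.3073 0.045 169.7; python3 sp2.py
```

```text
clock: 36.52
tool_pos: [0.4902, -0.3076, 0.0825]
eef_rot: [0.088, 0.996, -0.001, 0.001]
contact_force: [0.7, 0.9, -1.5]
opening: 0.656
finger_force: 20.0
turn [-0.0018  0.0029  0.003 ] deg 0.3 shift mm [ 2.  -0.  37.5] |38|
col 318 edges [(130, 187, [222, 227, 237]), (135, 200, [51, 117, 211]), (143, 222, [244, 236, 183]), (183, 131, [149, 156, 169]), (203, 123, [69, 90, 138]), (205, 67, [92, 111, 170]), (216, 97, [208, 196, 175]), (232, 261, [68, 90, 141]), (302, 71, [137, 146, 147]), (304, 207, [51, 66, 99]), (306, 73, [82, 104, 164])]
bot [[317.9, 199.6], [317.9, 294.3]]
top [[317.8, 229.7], [317.8, 343.7]]
well edges [[318.7, 183.0], [318.3, 279.5]]
```

Aligned: the well edge reads 183.5 against a predicted 183. Shift 2 mm and lower.

```bash
python3 -m jog '[[[0.002,0,0.008,0,0.003,0],[0,0,0.01,0,0,0],[0,0,0.008,0,0,0],[0,0,0.003,0,0,0],[0,0,0,0,0,0]]]'; python3 -m jog '[[[0,0,0.003,0,0,0],[0,0,0.003,0,0,0],[0,0,0.002,0,0,0],[0,0,0,0,0,0]]]'
```

```text
clock: 37.2
tool_pos: [0.4871, -0.3081, 0.0521]
eef_rot: [0.089, 0.996, -0.001, -0.001]
contact_force: [0.2, -0.2, -1.1]
opening: 0.65
finger_force: 20.0
clock: 37.7
tool_pos: [0.4871, -0.3083, 0.0452]
eef_rot: [0.089, 0.996, -0.001, -0.001]
contact_force: [-2.2, -0.3, 4.6]
opening: 0.65
finger_force: 20.0
```

The spool is home at the expected height. Release, and estimate the lid angle from the edges already seen in the top view (white rim line mid at (426,175), far edge mid at (430,159)).

```bash
python3 -m jog '[[[0,0,0,0,0,0],[0,0,0,0,0,0],[0,0,-0.02,0,0,0],[0,0,-0.05,0,0,0],[0,0,-0.06,0,0,0],[0,0,-0.06,0,0,0],[0,0,-0.05,0,0,0],[0,0,0,0,0,0]]]' 0.068
python3 - <<'E'
from h import *
yaw=np.radians(-10.3); Rc=np.array([[np.cos(yaw),-np.sin(yaw),0],[np.sin(yaw),np.cos(yaw),0],[0,0,1]]); o=np.array([.5076,-.25,0])
def lid(th,x,y,z): # shut-case coords (m) rotated
    dx,dz=x-.0675,z-.0425; c,s=np.cos(th),np.sin(th)
    return o+Rc@[.0675+dx*c+dz*s, y, .0425-dx*s+dz*c]
t=snap("top"); s=snap("scene")
for th in np.arange(1.6,2.01,.1):
    print(round(th,2),"rim",proj(t,lid(th,-.0675,0,.0425)).round(1),"far",proj(t,lid(th,-.0675,0,.1045)).round(1),"handle",lid(th,-.1035,0,.0945).round(3),
     "scene corners",[proj(s,lid(th,-.0675,y,z)).round(1).tolist() for y,z in((.105,.0425),(-.105,.0425),(.105,.1045),(-.105,.1045))])
f=t[0]; m=f[140:185,424:430].astype(int).mean(1); print([(140+i,m[i].astype(int).tolist()) for i in range(0,45,1)])
E
python3 -c "
from h import *
s=get_state();print(s['tool_pos'],s['q'].round(2))"
```

```text
clock: 38.7
tool_pos: [0.4902, -0.3072, 0.2899]
eef_rot: [0.089, 0.996, -0.002, 0.004]
contact_force: [0.7, 0.6, -0.2]
opening: 0.771
finger_force: 0.0
1.6 rim [424.  184.3] far [428.2 161.7] handle [ 0.63  -0.272  0.212] scene corners [[348.3, 153.1], [411.7, 132.8], [338.4, 140.4], [400.5, 121.1]]
1.7 rim [424.8 179.4] far [428.6 157.4] handle [ 0.646 -0.275  0.205] scene corners [[346.1, 150.5], [409.2, 130.4], [336.3, 139.6], [397.9, 120.6]]
1.8 rim [425.6 174.7] far [428.9 153.5] handle [ 0.662 -0.278  0.197] scene corners [[343.9, 148.2], [406.6, 128.4], [334.4, 139.3], [395.5, 120.5]]
1.9 rim [426.3 170.1] far [429. 150.] handle [ 0.677 -0.281  0.188] scene corners [[341.8, 146.4], [404.2, 126.8], [332.6, 139.5], [393.2, 120.9]]
2.0 rim [426.8 165.8] far [428.9 147. ] handle [ 0.691 -0.283  0.176] scene corners [[339.8, 145.1], [401.7, 125.7], [331.0, 140.2], [391.1, 121.7]]
[(140, [64, 93, 113]), (141, [64, 93, 113]), (142, [63, 92, 113]), (143, [61, 91, 111]), (144, [60, 89, 109]), (145, [59, 86, 105]), (146, [59, 83, 101]), (147, [59, 81, 97]), (148, [59, 79, 95]), (149, [5
[... 194 characters left out ...]
62, 114, 199]), (159, [62, 115, 199]), (160, [62, 114, 198]), (161, [62, 114, 197]), (162, [61, 113, 197]), (163, [61, 113, 197]), (164, [62, 114, 197]), (165, [62, 114, 198]), (166, [62, 114, 198]), (167, [62, 114, 198]), (168, [62, 114, 198]), (169, [62, 114, 199]), (170, [63, 115, 199]), (171, [66, 117, 200]), (172, [84, 127, 203]), (173, [125, 154, 211]), (174, [167, 187, 219]), (175, [183, 198, 219]), (176, [161, 177, 204]), (177, [115, 140, 186]), (178, [77, 118, 189]), (179, [65, 114, 196]), (180, [63, 114, 199]), (181, [63, 115, 199]), (182, [63, 115, 199]), (183, [63, 115, 198]), (184, [63, 115, 198])]
[ 0.48739288 -0.30767153  0.28520892] [ 1.02  0.73 -1.    1.64  0.67  1.16  1.24]
```

Rim row 175 gives a lid angle of about 1.79, with the handle near (0.660, -0.278, 0.198). I turn the gripper a quarter turn, raise it and go above the handle.

```bash
python3 -m jog '[[[0,0,-0.02,0,0,0.175],[0,0,-0.02,0,0,0.175],[0,0,0,0,0,0.175],[0,0,0,0,0,0.175],[0,0,0,0,0,0.175],[0,0,0,0,0,0.175],[0,0,0,0,0,0.175],[0,0,0,0,0,0.175],[0,0,0,0,0,0.17],[0,0,0,0,0,0],[0,0,0,0,0,0]]]' 0.05; python3 go.py .66 -.278 .32 79.7; python3 -c "
from h import *
print(get_state()['q'].round(2))"
```

```text
clock: 40.17
tool_pos: [0.4873, -0.3075, 0.3236]
eef_rot: [0.766, 0.643, -0.002, -0.001]
contact_force: [0.0, -0.5, 0.8]
opening: 0.57
finger_force: 0.0
turn [-0.0035  0.0017  0.0054] deg 0.4 shift mm [ 59.9 164.7   3.6] |175|
[ 0.83  0.58 -0.61  1.59  0.36  1.09 -0.04]
```

```bash
python3 -m jog '[[[0.012,0.033,0,-0.003,0.002,0.005],[0.012,0.033,0,0,0,0],[0.012,0.033,0,0,0,0],[0.012,0.033,0,0,0,0],[0.012,0.033,0,0,0,0],[0,0,0,0,0,0],[0,0,0,0,0,0]]]'
cat > hd.py <<'E'
from h import *
import go
c=snap("wrist"); s=get_state()
h=cv2.cvtColor(c[0],cv2.COLOR_RGB2HSV)
print("q",s["q"].round(2)); go.go(.66,-.278,.186,79.7)
yaw=np.radians(-10.3); Rc=np.array([[np.cos(yaw),-np.sin(yaw),0],[np.sin(yaw),np.cos(yaw),0],[0,0,1]]); o=np.array([.5076,-.25,0])
def lid(th,x,y,z):
    dx,dz=x-.0675,z-.0425; cc,ss=np.cos(th),np.sin(th)
    return o+Rc@[.0675+dx*cc+dz*ss, y, .0425-dx*ss+dz*cc]
for th in (1.7,1.75,1.8,1.85): print(th,"handle",proj(c,lid(th,-.1035,0,.0945)).round(1),"ends",proj(c,lid(th,-.1035,.034,.0945)).round(1),proj(c,lid(th,-.1035,-.034,.0945)).round(1),"rim",proj(c,lid(th,-.0675,0,.0425)).round(1),proj(c,lid(th,-.0675,0,.1045)).round(1))
p=proj(c,lid(1.79,-.1035,0.01,.0945)); r=int(round(p[1])); print("row",r)
m=c[0][r-2:r+3,150:520].astype(int).mean(0); d=np.abs(np.diff(m,axis=0)).sum(1)
print([(150+i,int(d[i]),m[i+2].astype(int).tolist()) for i in range(1,len(d)-3) if d[i]>35 and d[i]>=d[i-1] and d[i]>=d[i+1]])
E
python3 hd.py
```

```text
clock: 41.05
tool_pos: [0.66, -0.2789, 0.3238]
eef_rot: [0.768, 0.64, -0.0, 0.0]
contact_force: [-1.0, -0.0, 0.2]
opening: 0.563
finger_force: 0.0
q [ 0.57  0.8  -0.56  1.11  0.4   1.34 -0.12]
turn [ 0.0001  0.0009 -0.0027] deg 0.2 shift mm [  1.3  -0.  138.2] |138|
1.7 handle [300.9 194.7] ends [300.1 153.9] [301.6 232.4] rim [240.8 185.3] [308.5 182.9]
1.75 handle [310.7 193.3] ends [310.3 153. ] [311.1 230.5] rim [248.3 185. ] [315.2 181.7]
1.8 handle [320.  191.8] ends [320.  152.1] [320.  228.6] rim [255.8 184.6] [321.4 180.5]
1.85 handle [328.8 190.2] ends [329.1 151.1] [328.5 226.5] rim [263.2 184.1] [327.3 179.2]
row 181
[(153, 190, [246, 242, 197]), (181, 49, [206, 192, 147]), (186, 48, [150, 155, 170]), (247, 246, [138, 170, 230]), (249, 166, [230, 234, 241]), (257, 243, [55, 127, 224]), (305, 147, [47, 45, 45]), (319, 91, [58, 98, 122]), (339, 53, [50, 48, 47]), (343, 94, [112, 115, 117]), (345, 124, [162, 172, 174]), (360, 127, [90, 91, 93]), (364, 55, [59, 98, 121]), (393, 83, [150, 110, 87]), (446, 74, [45, 97, 159]), (448, 94, [78, 135, 225]), (454, 95, [127, 100, 84]), (473, 59, [36, 68, 107]), (476, 89, [81, 136, 223]), (482, 112, [132, 104, 88]), (485, 119, [172, 148, 131]), (487, 128, [129, 106, 94])]
```

The bar spans columns 305–319, centred at 312, so the lid angle is about 1.757 and the handle is at (0.655, -0.277, 0.2005).

```bash
python3 -m jog '[[[0.001,-0.005,0.04,0,0,-0.003],[0,0,0.04,0,0,0],[0,0,0.03,0,0,0],[0,0,0.02,0,0,0],[0,0,0.006,0,0,0],[0,0,0,0,0,0]]]' 0.045
python3 -m jog '[[[0,0,0,0,0,0],[0,0,0,0,0,0],[0,0,0,0,0,0],[0,0,0,0,0,0],[0,0,0,0,0,0]]]' 0 15
```

```text
clock: 41.85
tool_pos: [0.6565, -0.2768, 0.1892]
eef_rot: [0.768, 0.641, 0.001, 0.001]
contact_force: [-0.4, -0.3, -0.2]
opening: 0.514
finger_force: 0.0
clock: 42.48
tool_pos: [0.6562, -0.2766, 0.1886]
eef_rot: [0.768, 0.641, 0.0, 0.001]
contact_force: [-1.3, 0.7, 0.8]
opening: 0.119
finger_force: 15.0
```

```bash
python3 -m jog '[[[0,-0.016,-0.0073,0,0,0],[0,-0.0164,-0.0057,0,0,0],[0,-0.017,-0.0041,0,0,0],[0,-0.0173,-0.0025,0,0,0],[0,-0.0174,-0.0007,0,0,0],[0,-0.0175,0.001,0,0,0],[0,0,0,0,0,0]]]'; python3 -c "
from h import *
s=get_state();d=s['tool_pos']-np.array([.5076,-.25,0]);c,n=np.cos(np.radians(-10.3)),np.sin(np.radians(-10.3));print('case xyz',c*d[0]+n*d[1],-n*d[0]+c*d[1],d[2],s['q'].round(2))"
```

```text
clock: 43.35
tool_pos: [0.5562, -0.2583, 0.2093]
eef_rot: [0.768, 0.641, 0.001, 0.001]
contact_force: [-1.8, 1.6, 10.1]
opening: 0.118
finger_force: 15.0
case xyz 0.04933624196574469 0.0004848498512574507 0.20925143083879819 [ 0.66  0.75 -0.54  1.63  0.47  0.9  -0.24]
```

```bash
python3 -m jog '[[[0,-0.0172,0.0027,0,0,0],[0,-0.0169,0.0043,0,0,0],[0,-0.0164,0.006,0,0,0],[0,-0.0158,0.0075,0,0,0],[0,-0.0149,0.0091,0,0,0],[0,-0.014,0.0104,0,0,0],[0,0,0,0,0,0]]]'
python3 -m jog '[[[0,-0.0129,0.0118,0,0,0],[0,-0.0117,0.013,0,0,0],[0,-0.0103,0.014,0,0,0],[0,-0.009,0.015,0,0,0],[0,0,0,0,0,0]]]' - 40
```

```text
clock: 44.22
tool_pos: [0.4617, -0.2411, 0.1668]
eef_rot: [0.768, 0.641, -0.0, -0.001]
contact_force: [-0.2, 0.4, -4.7]
opening: 0.114
finger_force: 15.0
clock: 44.85
tool_pos: [0.4194, -0.2334, 0.1132]
eef_rot: [0.767, 0.641, -0.0, -0.0]
contact_force: [-0.3, 1.2, -2.5]
opening: 0.11
finger_force: 40.0
```

```bash
python3 -m jog '[[[0,-0.0074,0.0158,0,0,0],[0,-0.005,0.0125,0,0,0],[0,0,0,0,0,0]]]'
python3 -m jog '[[[0,-0.001,0.0035,0,0,0],[0,0,0.003,0,0,0],[0,0,0,0,0,0]]]'
```

```text
clock: 45.22
tool_pos: [0.4075, -0.2312, 0.0852]
eef_rot: [0.767, 0.641, -0.0, 0.0]
contact_force: [-0.7, 1.4, -3.0]
opening: 0.107
finger_force: 40.1
clock: 45.6
tool_pos: [0.4056, -0.2309, 0.0788]
eef_rot: [0.767, 0.641, -0.0, -0.0]
contact_force: [-3.6, 3.8, 0.4]
opening: 0.107
finger_force: 40.1
```

```bash
python3 -m jog '[[[0,0,0,0,0,0],[0,0,0,0,0,0],[0,0,-0.02,0,0,0],[0,0,-0.04,0,0,0],[0,0,0,0,0,0]]]' 0.021 10
python3 -m jog '[[[0,0.03,-0.01,0,0,0],[0,0.03,0,0,0,0],[0,0,0.015,0,0,0],[0,0,0,0,0,0],[0,0,0,0,0,0]]]' 0
```

```text
clock: 46.22
tool_pos: [0.4085, -0.2324, 0.141]
eef_rot: [0.768, 0.64, 0.002, 0.003]
contact_force: [0.1, -0.1, -0.4]
opening: 0.236
finger_force: 0.0
clock: 46.85
tool_pos: [0.4637, -0.2418, 0.1332]
eef_rot: [0.768, 0.641, -0.001, -0.0]
contact_force: [0.1, 0.2, -0.1]
opening: 0.006
finger_force: 0.0
```

```bash
python3 -m jog '[[[0,0,0.01,0,0,0],[0,0,0.01,0,0,0],[0,0,0.006,0,0,0],[0,0,0,0,0,0]]]'
python3 -m jog '[[[0,0,0.002,0,0,0],[0,0,0.002,0,0,0],[0,0,0,0,0,0]]]'
```

```text
clock: 47.35
tool_pos: [0.465, -0.2418, 0.1073]
eef_rot: [0.768, 0.641, 0.0, 0.0]
contact_force: [-0.3, -0.2, 1.0]
opening: 0.003
finger_force: 0.0
clock: 47.72
tool_pos: [0.4656, -0.2421, 0.1049]
eef_rot: [0.768, 0.641, 0.0, 0.001]
contact_force: [-2.1, 0.2, 8.7]
opening: 0.007
finger_force: 4.3
```

```bash
python3 -m jog '[[[0,0,0.002,0,0,0],[0,0,0.001,0,0,0],[0,0,0,0,0,0],[0,0,0,0,0,0]]]'
```

```text
clock: 48.22
tool_pos: [0.4656, -0.242, 0.1047]
eef_rot: [0.768, 0.641, -0.0, 0.002]
contact_force: [-8.0, 1.8, 37.6]
opening: 0.003
finger_force: 18.2
```

The lid meets a hard stop at exactly 104.7 mm, so it is fully down. Now the left hasp.

```bash
python3 -m jog '[[[0,0,-0.01,0,0,0],[0,0,-0.03,0,0,0],[0,0,0,0,0,0]]]' 0; python3 go.py .4077 -.1566 .14 79.7
```

```text
clock: 48.6
tool_pos: [0.4667, -0.2424, 0.1425]
eef_rot: [0.768, 0.641, 0.001, 0.002]
contact_force: [1.4, -0.4, 0.2]
opening: 0.003
finger_force: 0.0
turn [ 0.0054  0.0008 -0.    ] deg 0.3 shift mm [ 73.9 -73.4   2.5] |104|
```

```bash
python3 -m jog '[[[0.025,-0.025,0,0.005,0,0],[0.025,-0.025,0,0,0,0],[0.024,-0.0235,0,0,0,0],[0,0,0.01,0,0,0],[0,0,0.015,0,0,0],[0,0,0.015,0,0,0],[0,0,0.015,0,0,0],[0,0,0,0,0,0]]]'; python3 -m jog '[[[0,0,0.012,0,0,0],[0,0,0.012,0,0,0],[0,0,0.005,0,0,0],[0,0,0,0,0,0]]]'; python3 go.py .4077 -.1566 .055 79.7
```

```text
clock: 49.6
tool_pos: [0.4058, -0.1565, 0.0846]
eef_rot: [0.768, 0.641, -0.002, -0.002]
contact_force: [-1.0, 0.0, -0.9]
opening: 0.008
finger_force: 0.0
clock: 50.1
tool_pos: [0.406, -0.1562, 0.0569]
eef_rot: [0.768, 0.641, -0.001, -0.001]
contact_force: [-0.0, -0.0, -0.2]
opening: 0.001
finger_force: 0.0
turn [-0.0039  0.0005  0.0002] deg 0.2 shift mm [-0.   1.8  1.9] |3|
```

```bash
python3 -m jog '[[[0,0.01,0,0,0,0],[0,0.008,0,0,0,0],[0,0.004,0,0,0,0],[0,0,0,0,0,0]]]'; python3 -m jog '[[[0,0.002,0,0,0,0],[0,0.002,0,0,0,0],[0,0,0,0,0,0]]]'
```

```text
clock: 50.6
tool_pos: [0.428, -0.1601, 0.0571]
eef_rot: [0.768, 0.641, -0.001, -0.001]
contact_force: [0.2, -0.9, -0.4]
opening: 0.006
finger_force: 0.0
clock: 50.98
tool_pos: [0.4315, -0.1607, 0.0569]
eef_rot: [0.768, 0.641, -0.001, -0.001]
contact_force: [-0.7, 0.5, -1.7]
opening: 0.007
finger_force: 0.5
```

```bash
python3 -m jog '[[[0,0.002,0,0,0,0],[0,0.001,0,0,0,0],[0,0,0,0,0,0]]]'; python3 -m jog '[[[0,0.002,0,0,0,0],[0,0,0,0,0,0]]]'
```

```text
clock: 51.35
tool_pos: [0.4322, -0.1609, 0.0569]
eef_rot: [0.768, 0.641, -0.003, -0.003]
contact_force: [-4.7, 2.8, 2.0]
opening: 0.007
finger_force: 2.9
clock: 51.6
tool_pos: [0.4324, -0.1609, 0.0567]
eef_rot: [0.767, 0.641, -0.004, -0.004]
contact_force: [-8.3, 2.6, 5.2]
opening: 0.008
finger_force: 4.5
```

```bash
python3 -m jog '[[[0,-0.015,0,0.005,0,0],[0,-0.02,0,0,0,0],[0,0,-0.04,0,0,0],[0,0,-0.045,0,0,0],[0,0,0,0,0,0]]]'; python3 go.py .3813 -.3022 .14 79.7
```

```text
clock: 52.22
tool_pos: [0.4055, -0.1557, 0.1448]
eef_rot: [0.768, 0.641, 0.0, -0.0]
contact_force: [0.6, -0.5, -0.1]
opening: 0.007
finger_force: 0.0
turn [-0.0007 -0.0007 -0.0004] deg 0.1 shift mm [-148.4    2.4    4.8] |149|
```

```bash
python3 -m jog '[[[-0.04,0,0,0,0,0],[-0.04,0.002,0,0,0,0],[-0.04,0,0,0,0,0],[-0.028,0,0,0,0,0],[0,0,0.015,0,0,0],[0,0,0.015,0,0,0],[0,0,0.015,0,0,0],[0,0,0.015,0,0,0],[0,0,0.015,0,0,0],[0,0,0.012,0,0,0],[0,0,0,0,0,0]]]'; python3 go.py .3813 -.3022 .056 79.7; python3 -m jog '[[[0,0.01,0,0,0,0],[0,0.008,0,0,0,0],[0,0.003,0,0,0,0],[0,0,0,0,0,0]]]'
```

```text
clock: 53.6
tool_pos: [0.3772, -0.301, 0.0542]
eef_rot: [0.767, 0.641, -0.003, -0.004]
contact_force: [0.3, -0.2, 1.0]
opening: 0.006
finger_force: 0.0
turn [-0.0104  0.      0.0009] deg 0.6 shift mm [-0.5  4.3 -1.8] |5|
clock: 54.1
tool_pos: [0.3989, -0.3052, 0.0552]
eef_rot: [0.768, 0.641, -0.002, -0.003]
contact_force: [0.4, 0.0, -0.5]
opening: 0.007
finger_force: 0.0
```

```bash
python3 -m jog '[[[0,0.004,0,0,0,0],[0,0.003,0,0,0,0],[0,0.001,0,0,0,0],[0,0,0,0,0,0]]]'; python3 -m jog '[[[0,0.002,0,0,0,0],[0,0.001,0,0,0,0],[0,0,0,0,0,0]]]'
```

```text
clock: 54.6
tool_pos: [0.4055, -0.3064, 0.0549]
eef_rot: [0.768, 0.641, -0.003, -0.004]
contact_force: [-2.8, 1.1, -0.3]
opening: 0.008
finger_force: 1.3
clock: 54.98
tool_pos: [0.4056, -0.3065, 0.0548]
eef_rot: [0.768, 0.641, -0.005, -0.005]
contact_force: [-6.9, 2.3, 4.8]
opening: 0.009
finger_force: 4.3
```

```bash
python3 -m jog '[[[0,-0.015,0,0.005,0,0],[0,-0.02,0,0,0,0],[0,0,-0.05,0,0,0],[0,0,-0.06,0,0,0],[0,0,-0.06,0,0,0],[-0.05,-0.03,-0.03,0,0,0],[-0.05,-0.03,0,0,0,0],[-0.05,-0.03,0,0,0,0],[0,0,0,0,0,0],[0,0,0,0,0,0]]]'
python3 - <<'E'
from h import *
yaw=np.radians(-10.3); Rc=np.array([[np.cos(yaw),-np.sin(yaw),0],[np.sin(yaw),np.cos(yaw),0],[0,0,1]]); o=np.array([.5076,-.25,0])
for n in("top","scene"):
    c=snap(n)
    for lab,P in (("deck/lidtop",(0,.05,.1045)),("lid top fr",(-.06,-.05,.1045)),("mat",(-.12,.03,0))): 
        u,v=proj(c,o+Rc@P).round().astype(int); print(n,lab,(u,v),c[0][v,u])
    for y in(.074,-.074):
        for P in((-.0735,y,.0585),(-.0735,y,.03)): u,v=proj(c,o+Rc@P).round().astype(int); print(n,"strap shut",y,(u,v),c[0][v,u])
        for phi in(.3,.6,1.0,1.4):
            P=(-.071-.06*np.sin(phi),y,.0845-.06*np.cos(phi)); u,v=proj(c,o+Rc@P).round().astype(int); print(n,"strap",y,phi,(u,v),c[0][v,u])
E
```

```text
clock: 56.22
tool_pos: [0.2644, -0.4305, 0.2553]
eef_rot: [0.768, 0.641, -0.004, -0.004]
contact_force: [0.6, 0.6, 0.3]
opening: 0.007
finger_force: 0.0
top deck/lidtop (np.int64(397), np.int64(208)) [ 56 112 197]
top lid top fr (np.int64(428), np.int64(236)) [ 60 114 198]
top mat (np.int64(392), np.int64(250)) [ 60  94 116]
top strap shut 0.074 (np.int64(382), np.int64(232)) [153 164 174]
top strap shut 0.074 (np.int64(381), np.int64(232)) [153 162 171]
top strap 0.074 0.3 (np.int64(380), np.int64(237)) [ 57  90 112]
top strap 0.074 0.6 (np.int64(379), np.int64(243)) [ 61  93 115]
top strap 0.074 1.0 (np.int64(379), np.int64(249)) [ 64  93 114]
top strap 0.074 1.4 (np.int64(379), np.int64(252)) [ 62  91 111]
top strap shut -0.074 (np.int64(433), np.int64(243)) [130 139 153]
top strap shut -0.074 (np.int64(431), np.int64(242)) [157 167 178]
top strap -0.074 0.3 (np.int64(430), np.int64(247)) [ 58  93 115]
top strap -0.074 0.6 (np.int64(429), np.int64(253)) [ 75 116 180]
top strap -0.074 1.0 (np.int64(429), np.int64(259)) [ 63  92 113]
top strap -0.074 1.4 (np.int64(430), np.int64(262
[... 310 characters left out ...]
64(219)) [125 123 123]
scene strap 0.074 0.3 (np.int64(381), np.int64(223)) [138 144 154]
scene strap 0.074 0.6 (np.int64(384), np.int64(226)) [ 64  87 107]
scene strap 0.074 1.0 (np.int64(388), np.int64(226)) [ 62  86 105]
scene strap 0.074 1.4 (np.int64(391), np.int64(223)) [ 63  88 108]
scene strap shut -0.074 (np.int64(424), np.int64(196)) [120 116 112]
scene strap shut -0.074 (np.int64(422), np.int64(203)) [131 131 136]
scene strap -0.074 0.3 (np.int64(425), np.int64(207)) [115 126 137]
scene strap -0.074 0.6 (np.int64(428), np.int64(209)) [ 58  86 105]
scene strap -0.074 1.0 (np.int64(432), np.int64(209)) [ 63  91 119]
scene strap -0.074 1.4 (np.int64(436), np.int64(206)) [ 62  90 125]
```

Both straps read steel at the folded position, and only mat shows where they would stick out. One last numeric check: a grey round thing behind the case at about (435,148) in the top view must not be a second can.

Run:
```python
from h import *
t=snap("top"); s=snap("scene")
print(onz(t,435,148,.062),onz(t,435,148,.02))
print(t[0][139:158,424:448:1].astype(int).mean(2).astype(int))
print("center",t[0][148,435])
b=cv2.imread("pics/a1.png"); print("known can top colour",b[233,232,::-1])
for z in(.062,.045,.03,.015):
    X=onz(t,435,148,.062).copy(); X[2]=z; u,v=proj(s,X).round().astype(int); print("scene",z,(u,v),s[0][v,u-12:u+13:4].tolist())
```

```text
[ 0.69542395 -0.31380019  0.062     ] [ 0.70257518 -0.32194601  0.02      ]
[[ 89  89  89  90  89  87  86  85  86  86  87  87  86  87  86  86  86  85
   84  83  82  82  81  81]
 [ 88  89  90  90  89  88  86  86  85  85  86  87  86  86  86  86  86  86
   85  84  83  82  82  81]
 [ 87  87  89  90  90  88  86  86  85  85  85  85  85  86  86  86  87  86
   85  84  83  82  82  81]
 [ 87  87  87  88  89  87  85  83  83  81  82  83  83  83  85  86  86  86
   85  84  83  82  82  81]
 [ 86  87  87  87  86  85  81  78  78  80  83  84  84  81  81  83  85  84
   84  83  82  82  82  82]
 [ 86  86  85  85  83  80  74  75  82  92  98 101  95  86  81  83  84  84
   82  82  82  82  82  82]
 [ 86  85  84  83  79  72  69  81 101 116 125 125 117 103  88  82  82  83
   82  81  81  81  83  82]
 [ 86  85  84  81  73  66  68  90 119 138 147 146 137 120  99  86  82  83
   81  80  80  81  83  82]
 [ 86  85  83  78  68  61  68  95 126 148 156 156 149 134 111  90  83  82
   81  81  80  81  82  82]
 [ 86  85  83  76  66  60  67  93 126 148 157 158 153 139 115  92  83  81
   80  81  80  82  82  83]
 [ 86  86  83 
[... 837 characters left out ...]
81  80  80  80  81  81  81  80
   80  79  79  78  78  78]]
center [146 164 166]
known can top colour [191 199 204]
scene 0.062 (np.int64(366), np.int64(144)) [[117, 96, 87], [108, 91, 88], [68, 85, 101], [55, 78, 98], [50, 76, 95], [72, 87, 101], [198, 196, 192]]
scene 0.045 (np.int64(365), np.int64(148)) [[76, 88, 102], [61, 84, 103], [58, 73, 87], [102, 97, 92], [60, 71, 83], [55, 79, 97], [98, 101, 103]]
scene 0.03 (np.int64(365), np.int64(151)) [[60, 82, 101], [57, 81, 102], [56, 60, 66], [109, 105, 101], [63, 64, 66], [56, 78, 98], [55, 78, 98]]
scene 0.015 (np.int64(364), np.int64(155)) [[62, 85, 104], [60, 85, 104], [51, 58, 65], [58, 56, 57], [50, 48, 49], [50, 75, 95], [52, 76, 96]]
```

```bash
python3 -c "
from plant import *
print(finish_job())"
```

```text
the job is handed in; nothing more can be done
None
```

I packed both valves, the one grey relay can on the desk and the solder spool, shut the lid fully and folded both hasps flat, then handed the job in at about 56 s; the hand-in gave no verdict back.

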